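# Close and lock a two-level instrument cassette

## Task

Make up the airway instrument set for the steriliser: lay the white laryngoscope handle lengthwise in the open base tray, then lower the upper tray (forceps aboard, kept level) onto it so that all four corner lugs drop into the sockets and it sits flush, and finally thread the locking pin from the base tray's right-hand end through the whole row of hinge eyes until its grip meets the first eye. Do not disturb the bottles, carton and pen torch round the work.

Things in the scene. Friction and masses are not known exactly. Their poses are not given: they have to be found in the camera images.
- base_tray: Open base tray, steel with four blue corner posts; 108 (x) x 156 (y) mm, loose, 0.9 kg. Origin: centre of its underside on the table; z up, y along its length; its -x side carries a row of blue hinge eyes and looks to the robot, -y is its right-hand end as the robot sees it. Inner floor at z 5 mm; clear inside 96 x 144 mm; walls 40 mm high; clear width between the posts 60 mm.
- socket (a point): Mouth centre of the socket in the base tray's corner post at x +42, y +66, z 42 mm (base tray axes). The four posts are 24 mm square, at x +-42, y +-66 mm, tops at z 42 mm, each with a 13 mm square socket 15 mm deep.
- pin_mouth (a point): Mouth of the base tray's first eye on the bore axis: base tray x -66, y -69, z 42 mm; axes as the base tray's. Its three eyes are blocks 20 mm square, 14 mm long in y, centred at y -62, -18, +26 mm, bored 12 mm round along y on this axis, mouths countersunk 2 mm. The one at +26 is blind (11 mm deep, open to -y): the pin goes in from the -y end, moving to +y.
- upper_tray: Upper tray, steel, 108 (x) x 156 (y) mm, about 0.35 kg, standing on its four blue lugs; z up, axes as the base tray's. Origin: its centre in the plane of the lug tips (on the table). Lugs 12 mm long, 10 mm round, tapered to 5 mm, at x +-42, y +-66 mm. Underside z 12, floor z 15, wall tops z 36 mm. Seated, with axes parallel, its origin is 30 mm above the base tray's origin.
- bar (a point): Middle of the upper tray's fixed blue carrying bar, above its centre of mass: upper tray x 0, y 0, z 67 mm, axes as the tray's. The bar runs along y: 10 mm thick (x), 86 mm long, 18 mm high (z 58 to 76), on two legs at y +-36 mm.
- upper_eye (a point): Mouth (-y side) of the upper tray's first eye on its bore axis: upper tray x -66, y -47, z 12 mm. Its two eyes are 20 mm square, 14 mm long, centred at y -40 and +4 mm, bored 12 mm round along y. When the tray is seated they stand in line between the base tray's eyes with 8 mm gaps.
- lock_pin: Locking pin, 166 mm long, 60 g: an 8 mm round aluminium rod with a blue and grey grip 22 x 22 mm square. Lies on its grip, rod level. Origin: mid-length, underside; y points to the rod's nose. Grip y -83 to -13 mm (centre -48); rod y -13 to +83 mm, tapered over the last 6 mm; rod axis 11 mm above the origin.
- pin_nose (a point): Tip of the locking pin's rod, on the rod axis; axes as the pin's.
- pin_shoulder (a point): Shoulder of the locking pin: the face of its grip where the rod begins, on the rod axis. It meets point pin_mouth when the pin is fully home.
- lary_handle: White laryngoscope handle lying on its side, body 26 (x) x 130 (y) x 30 mm, 0.24 kg. Origin: centre of its underside, y along its length. It and the locking pin lie one behind the base tray and one at the left front; which is where varies.
- tweezers: Steel dressing forceps, 17 x 124 x 9 mm, lying loose in the upper tray beside its carrying bar, on the side away from the robot. Origin: centre of the underside.
- alcohol: Bystander: clear bottle with a blue cap, 52 mm across, 122 mm tall, standing between and behind the trays. Origin: centre of its base.
- swab_box: Bystander: blue and white carton 55 x 100 x 45 mm at the left back. Origin: centre of its underside.
- penlight: Bystander: white pen torch 14 x 128 x 17 mm lying between the trays, pointing away from the robot. Origin: centre of its underside, y along its length.
- chlor: Bystander: clear bottle with a red cap, 42 mm across, 88 mm tall, at the right front. Origin: centre of its base.
- iodine: Bystander: brown bottle with a black cap, 47 mm across, 94 mm tall, on the right. Origin: centre of its base.

How it is judged:
On the way, in this order (a step that is already met when the one before it is completed fails the run):
1. the laryngoscope handle lies lengthwise on the floor of the base tray (x of lary_handle in the frame of base_tray between -0.03 and 0.03 m and y of lary_handle in the frame of base_tray between -0.012 and 0.012 m and z of lary_handle in the frame of base_tray between 0 and 0.01 m and angle between the y axis of lary_handle and the y axis of base_tray, either way round below 0.3 rad), for 0.2 s.
2. the upper tray is seated on the base tray with its lugs in the sockets, the laryngoscope handle still inside (all of step 1 and x of upper_tray in the frame of base_tray between -0.0025 and 0.0025 m and y of upper_tray in the frame of base_tray between -0.0025 and 0.0025 m and z of upper_tray in the frame of base_tray between 0.027 and 0.0325 m and angle between the y axis of upper_tray and the y axis of base_tray, either way round below 0.04 rad and angle between the z axis of upper_tray and the z axis of base_tray, either way round below 0.03 rad), for 0.2 s.
3. the locking pin is home through all the eyes (y of pin_shoulder in the frame of pin_mouth between -0.006 and 0.004 m and x of pin_shoulder in the frame of pin_mouth between -0.004 and 0.004 m and z of pin_shoulder in the frame of pin_mouth between -0.005 and 0.005 m and x of pin_nose in the frame of pin_mouth between -0.004 and 0.004 m and z of pin_nose in the frame of pin_mouth between -0.005 and 0.005 m and x of upper_tray in the frame of base_tray between -0.0025 and 0.0025 m and y of upper_tray in the frame of base_tray between -0.0025 and 0.0025 m and z of upper_tray in the frame of base_tray between 0.027 and 0.0325 m and angle between the y axis of upper_tray and the y axis of base_tray, either way round below 0.04 rad and angle between the z axis of upper_tray and the z axis of base_tray, either way round below 0.03 rad), for 0.2 s.
At the end, for the whole second after the job is handed in: Laryngoscope handle on the base tray floor, centred within 30 mm across and 12 mm along; upper tray seated flush, within 2.5 mm sideways and 3 mm in height, forceps in it; pin through all five eyes, shoulder within 6 mm of the first; base tray flat; all released and at rest (all of step 1 and all of step 3 and x of tweezers in the frame of upper_tray between -0.055 and 0.055 m and y of tweezers in the frame of upper_tray between -0.08 and 0.08 m and z of tweezers in the frame of upper_tray between 0.008 and 0.04 m and linear speed of each of base_tray, upper_tray, lock_pin, lary_handle below 0.02 m/s and angle between base_tray's own z axis and vertical below 0.03 rad); the robot touches nothing.
It fails at once if a bystander is shifted by more than 25 mm (distance of any of alcohol, swab_box, penlight, chlor, iodine from where it was at the start of the episode above 0.025 m).
It fails at once if a standing bottle is tipped (angle between any of alcohol, chlor, iodine's own z axis and vertical above 0.4 rad).
It fails at once if the upper tray is tipped so that its forceps would slide out (angle between upper_tray's own z axis and vertical above 0.35 rad).
It fails at once if the forceps leave the upper tray (not (x of tweezers in the frame of upper_tray between -0.055 and 0.055 m and y of tweezers in the frame of upper_tray between -0.08 and 0.08 m and z of tweezers in the frame of upper_tray between 0.008 and 0.04 m)).
It also fails if it takes over 69 s, if anything falls off the work surface, if the arm or the gripper's body presses on something with over 40 N, if the wrist force passes 120 N, or if a joint passes its speed limit or range.

## Robot

A 7-joint arm with a two-finger parallel gripper is mounted at the origin on a cart in front of the work surface, level with it; the furniture and walls round the work are solid. World frame = base frame: x ahead of the robot, y to its left, z up, the work surface at z = 0. Lengths are in m, angles in rad, forces in N, time in s.
With the tool pointing down it reaches from about 0.425 to 0.925 m from the base axis. Payload 6.8 kg.
Tool frame: the origin (TCP) lies on the mounting face of the last link; the fingertips stand 173 mm ahead of it and the grasp point (between the pads) lies 155 mm ahead of it; z points along the fingers, y is the line along which they close (so a half turn about z gives the same grasp; the last joint's range is limited). The gripper opens to 85 mm and grips with 20 to 120 N. Pads are 22 mm wide; open, the fingers measure 114 mm over their backs; the gripper's body (76 mm by 85 mm) begins 54 mm behind the grasp point. The pads swing forward as they close: fully open they stand 13 mm farther back than shut.
Start: joints at [-1.242, 0.477, 0.022, 1.555, -0.011, 1.109, -0.083], TCP at [0.286, 0.612, 0.405] pointing down, gripper open.
Joint ranges: [-2.96, 2.96], [-0.34, 2.1], [-1.41, 1.46], [0.24, 2.44], [-1.37, 4.51], [0.17, 1.92], [-2.96, 2.96]. Speed limits (rad/s): [2.39, 2.39, 3.14, 3.14, 3.14, 3.14, 3.14].

## Interface

Orientations are given as a rotation vector (axis times angle).
In Python, from bench import r gives the robot as it stands.
- The arm moves only by the tool carry_out, never from a script. Its argument "moves" is a list of rows, each a list of 5 numbers: the shift along the tool's x, y, z in m, then the turn about the tool's z in rad, then the finger opening in m, from 0 to 0.0854. In form: [[dx, dy, dz, roll, claw], ...]. A call has exactly 8 rows; each row is the pose to reach, as a shift and turn from the pose commanded when the call began, along the tool's axes at that moment; what a row does not reach only later rows make up. A row lasts 1/10 s, in which the tool goes at most 50 mm and 8.59 degrees, less where a joint would pass 70% of its speed; a pose out of reach is approached as far as the arm can. A call with a gripper value outside its range is refused whole. The fingers move at their own pace and stop on an object; "force" is the grip in N (left out, the last holds). Time passes only in rows, so rows that repeat a pose let the fingers close, or fill a call up. It gives the time, the measured TCP pose, the force, the opening and the grip force at its end, in the units of the state.
- r.get_obs(): the state, without advancing time (a new reading comes with each control period).
- r.grab_frame(name): name is "scene" or "top" or "wrist"; returns the picture (384x512x3 uint8, red, green, blue); there is no depth.
- r.calibration(name): a dict with "fx", "fy", "cx", "cy" (pixels), "rvec" (rotation vector, rad) and "tvec" (3), from world to camera coordinates, as OpenCV has them. Camera axes: x right, y down, z forward; pixel columns grow to the right and rows downward; lengths in m; the calibration is good to about 2 mm. A picture is of the moment at which its call begins: read the wrist's pose just before it. calibration takes no time and is no camera call; for the wrist camera it gives the pose at the moment of the call.
- r.hand_in(): hands the job in; it is judged then, once.
The state is a dict: "clock": time; "joints": joint angles; "qvel": joint speeds; "tau": joint torques, N m; "tcp_pos": TCP position; "orientation": TCP orientation; "contact_force": force on the tool from outside, world axes, zero at the start; "moment": the same for the moment, N m; "grip_width": finger opening in m; "gripper_force": force on a finger pad.
Only numpy, scipy, OpenCV 4.12 (cv2) and the standard library are available. Lean on these libraries where they do the work, as an engineer would, in place of code of your own. Each camera call takes 0.05 s, during which the arm holds its last target. There are 200 camera calls.

## Working session

There is one attempt and no reset: what is moved stays moved. The work goes in short steps, Python scripts to look and compute and a tool call to move; the robot and the scene stay as the last step left them, time stands still between calls to the robot, and variables do not carry over. Pictures are saved under pics/ and viewed, at most 10 in all, crops included, and the job is handed in when it is done.

Besides the shell and the picture viewer there is one more tool, called after "Request:" in YAML: its name, and indented under it one key for each argument. carry_out: Moves the arm, as the interface text tells. Its arguments: {"type":"object","properties":{"moves":{"type":"array","items":{"type":"array","items":{"type":"number"}}},"force":{"type":"number"}},"required":["moves"]}

```bash
mkdir -p pics; cat > h.py <<'E'
import numpy as np, cv2
from bench import r
def ray(c,u,v):
    R=cv2.Rodrigues(np.array(c["rvec"],float))[0];t=np.array(c["tvec"],float).ravel()
    d=R.T@np.array([(u-c["cx"])/c["fx"],(v-c["cy"])/c["fy"],1.]);return -R.T@t,d
def onz(c,u,v,z):
    o,d=ray(c,u,v);return o+d*(z-o[2])/d[2]
def proj(c,P):
    p=cv2.projectPoints(np.array(P,float).reshape(-1,3),np.array(c["rvec"],float),np.array(c["tvec"],float),np.array([[c["fx"],0,c["cx"]],[0,c["fy"],c["cy"]],[0,0,1.]]),None)[0];return p.reshape(-1,2)
def save(n,f):
    im=r.grab_frame(n);cv2.imwrite(f"pics/{f}.png",im[:,:,::-1]);return im
E
python3 - <<'E'
from h import *
print(r.get_obs())
for n in("scene","top"):
    c=r.calibration(n);print(n,c, ray(c,c["cx"],c["cy"]));save(n,n+"0")
a=cv2.imread("pics/top0.png");cv2.imwrite("pics/top0b.png",cv2.resize(a,(800,600)))
E
```

```text
{'clock': 0.0, 'joints': array([-1.24208092,  0.47779604,  0.0223266 ,  1.55647537, -0.01150197,
        1.10925951, -0.08307175]), 'qvel': array([ 6.18876645e-04,  1.90097217e-03, -4.14722333e-05, -1.35224243e-04,
       -3.00329400e-04,  4.04600030e-04, -1.20399921e-03]), 'tau': array([ 2.28921863e-04, -5.96467638e+01,  1.60826314e+00, -2.81201041e+01,
        1.25361403e-02,  9.51319991e-03,  5.42172268e-05]), 'tcp_pos': array([0.28543039, 0.6113731 , 0.40371778]), 'orientation': array([-6.80555085e-01, -3.06671819e+00,  2.81218522e-03]), 'contact_force': array([-0.18381684,  0.03247339, -0.15227232]), 'moment': array([-0.00481078, -0.00662696, -0.02560372]), 'gripper_force': 0.0, 'grip_width': 0.08503021365705861}
scene {'fx': 456.7163860023142, 'fy': 456.7163860023142, 'cx': 252.99838412426223, 'cy': 192.9567604449761, 'rvec': array([ 2.17608383, -0.93095026,  0.3729034 ]), 'tvec': array([-0.55069809,  0.23669543,  1.12724144])} (array([-0.07025568, -0.85955554,  0.9413792 ]), array([ 0.50876374,  0.5111954 , -0.69270392]))
top {'fx': 422.1159153629095, 'fy': 422.1159153629095, 'cx': 258.0834246852113, 'cy': 190.29634101631615, 'rvec': array([ 2.1874723 , -2.12208224,  0.14304982]), 'tvec': array([-0.21160736,  0.53582448,  1.55618911])} (array([ 0.33508709, -0.19487134,  1.61349059]), array([ 1.30002309e-01, -2.39961606e-04, -9.91513662e-01]))
```

View pics/top0b.png

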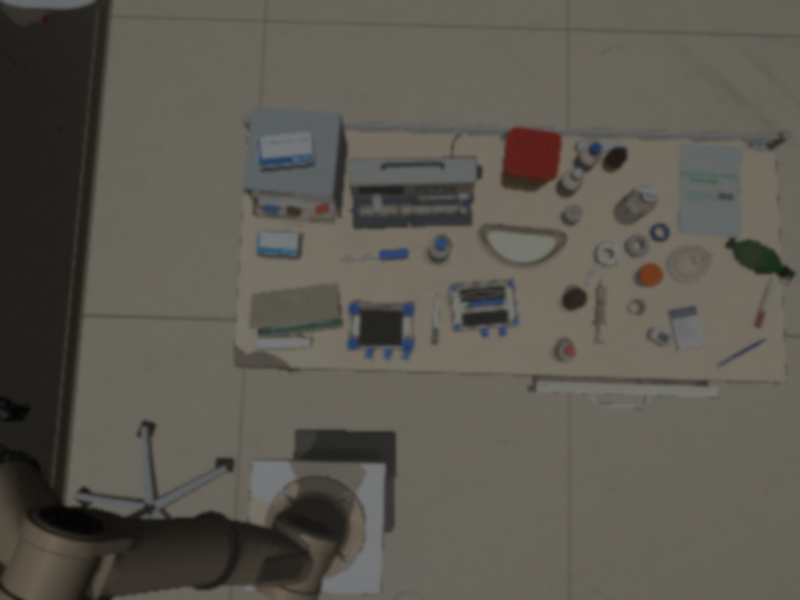

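View pics/scene0.png

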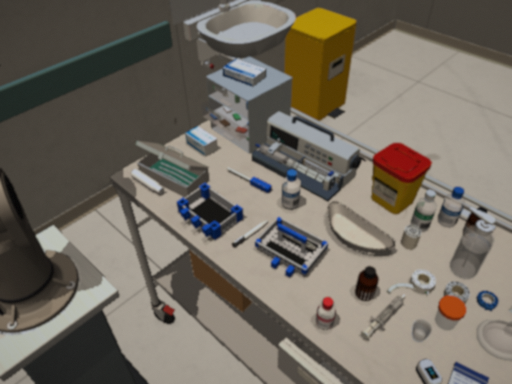

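The top view (800 px scale) shows the base tray at (381,328), the upper tray at (484,305), the pin behind the base tray at (375,256) with its grip to the right, and the handle at the left front at (284,343). The pen torch is at (436,318).

```bash
python3 - <<'E'
from h import *
a=cv2.imread("pics/top0.png");c=r.calibration("top")
hsv=cv2.cvtColor(a,cv2.COLOR_BGR2HSV)
m=cv2.inRange(hsv,(100,110,60),(130,255,255))
n,l,s,ce=cv2.connectedComponentsWithStats(m)
for i in range(1,n):
    u,v=ce[i]
    if s[i,4]>4 and 140<u<350 and 140<v<240: print("blue",s[i],onz(c,u,v,.042).round(3),onz(c,u,v,.012).round(3))
w=cv2.inRange(hsv,(0,0,125),(180,70,255))
n,l,s,ce=cv2.connectedComponentsWithStats(w)
for i in range(1,n):
    u,v=ce[i]
    if s[i,4]>15 and 140<u<350 and 140<v<240:
        p=np.argwhere(l==i)[:,::-1].astype(np.float32);print("white",s[i],onz(c,u,v,.025).round(3),cv2.minAreaRect(p))
R0=cv2.Rodrigues(r.get_obs()["orientation"])[0];print(R0.round(3))
w=r.calibration("wrist");o,d=ray(w,w["cx"],w["cy"]);t=r.get_obs()["tcp_pos"]
print("cam in tool",R0.T@(o-t),R0.T@d,w["fx"])
x=a[130:235,150:345];cv2.imwrite("pics/c.png",cv2.resize(x,(780,420),interpolation=cv2.INTER_CUBIC))
E
```

```text
blue [279 153   6   6  29] [ 0.677 -0.281  0.042] [ 0.683 -0.283  0.012]
blue [165 158  17   4  34] [0.647 0.131 0.042] [0.653 0.137 0.012]
blue [183 160   5   2   8] [0.646 0.085 0.042] [0.652 0.09  0.012]
blue [244 160  16   5  64] [ 0.648 -0.167  0.042] [ 0.654 -0.167  0.012]
blue [301 192  21   4  48] [ 0.536 -0.393  0.042] [ 0.54  -0.397  0.012]
blue [224 195   6   6  28] [ 0.511 -0.078  0.042] [ 0.514 -0.075  0.012]
blue [258 195   6   6  29] [ 0.513 -0.207  0.042] [ 0.517 -0.207  0.012]
blue [309 211   3   4  10] [ 0.465 -0.391  0.042] [ 0.467 -0.395  0.012]
blue [321 210   2   4   8] [ 0.469 -0.434  0.042] [ 0.471 -0.439  0.012]
blue [223 217   6   6  33] [ 0.428 -0.078  0.042] [ 0.43  -0.075  0.012]
blue [257 218   7  11  44] [ 0.423 -0.207  0.042] [ 0.425 -0.207  0.012]
blue [235 224   3   4  11] [ 0.407 -0.117  0.042] [ 0.409 -0.115  0.012]
blue [247 224   3   4  10] [ 0.408 -0.161  0.042] [ 0.41  -0.16   0.012]
[[-0.906  0.423 -0.001]
 [ 0.423  0.906 -0.002]
 [-0.    -0.002 -1.   ]]
cam in tool [ 0.07876005 -0.00039631  0.03090009] [-3.06603224e-01 -6.27518440e-04  9.51837207e-01] 333.5279693417192
```

View pics/c.png

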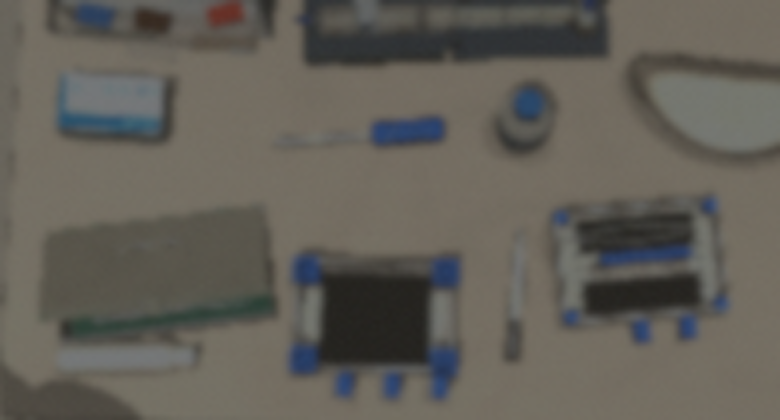

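The crop (4x, offset 150,130) shows the handle from (60,360) to (193,355), lying close in front of an open box. I'll go above the area and look from closer.

Request:
carry_out:
  moves:
    - [-0.38, -0.386, 0, 1.134, 0.085]
    - [-0.38, -0.386, 0, 1.134, 0.085]
    - [-0.38, -0.386, 0, 1.134, 0.085]
    - [-0.38, -0.386, 0, 1.134, 0.085]
    - [-0.38, -0.386, 0, 1.134, 0.085]
    - [-0.38, -0.386, 0, 1.134, 0.085]
    - [-0.38, -0.386, 0, 1.134, 0.085]
    - [-0.38, -0.386, 0, 1.134, 0.085]

```text
clock: 0.9
tcp_pos: [0.4194, 0.2325, 0.4046]
orientation: [-2.227, -2.216, 0.0]
contact_force: [1.1, -0.2, -0.5]
grip_width: 0.0848
gripper_force: 0.0
```

```bash
python3 - <<'E'
from h import *
c=r.calibration("top")
print("handle",[onz(c,150+u/4,130+v/4,.03).round(3) for u,v in((60,360),(193,355))],"pin",[onz(c,150+u/4,130+v/4,.011).round(3) for u,v in((275,142),(372,133),(444,128))])
o=r.get_obs();print(o["tcp_pos"],o["clock"],o["joints"].round(2),cv2.Rodrigues(o["orientation"])[0].round(3))
E
```

```text
handle [array([0.42, 0.15, 0.03]), array([0.428, 0.026, 0.03 ])] pin [array([ 0.637, -0.041,  0.011]), array([ 0.649, -0.134,  0.011]), array([ 0.656, -0.203,  0.011])]
[0.41935214 0.23254895 0.40459108] 0.9 [-0.97  0.15  0.37  2.03 -0.07  0.97 -0.57] [[ 0.005  1.    -0.   ]
 [ 1.    -0.005  0.   ]
 [ 0.    -0.    -1.   ]]
```

Request:
carry_out:
  moves:
    - [-0.05, 0.02, 0, 0, 0.05]
    - [-0.1, 0.03, 0.02, 0, 0.05]
    - [-0.15, 0.03, 0.04, 0, 0.05]
    - [-0.16, 0.03, 0.04, 0, 0.05]
    - [-0.16, 0.03, 0.04, 0, 0.05]
    - [-0.16, 0.03, 0.04, 0, 0.05]
    - [-0.16, 0.03, 0.04, 0, 0.05]
    - [-0.16, 0.03, 0.04, 0, 0.05]

```text
clock: 1.7
tcp_pos: [0.4494, 0.076, 0.365]
orientation: [2.219, 2.224, 0.001]
contact_force: [0.3, -0.3, -0.1]
grip_width: 0.0501
gripper_force: 0.0
```

```bash
python3 - <<'E'
from h import *
print(r.get_obs()["tcp_pos"]);c=r.calibration("wrist");np.save("c1.npy",c,allow_pickle=True);im=save("wrist","w1")
cv2.imwrite("pics/w1b.png",cv2.resize(cv2.convertScaleAbs(im[:,:,::-1],alpha=1.5),(800,600)))
E
```

```text
[0.44936329 0.07603154 0.36495296]
```

View pics/w1b.png

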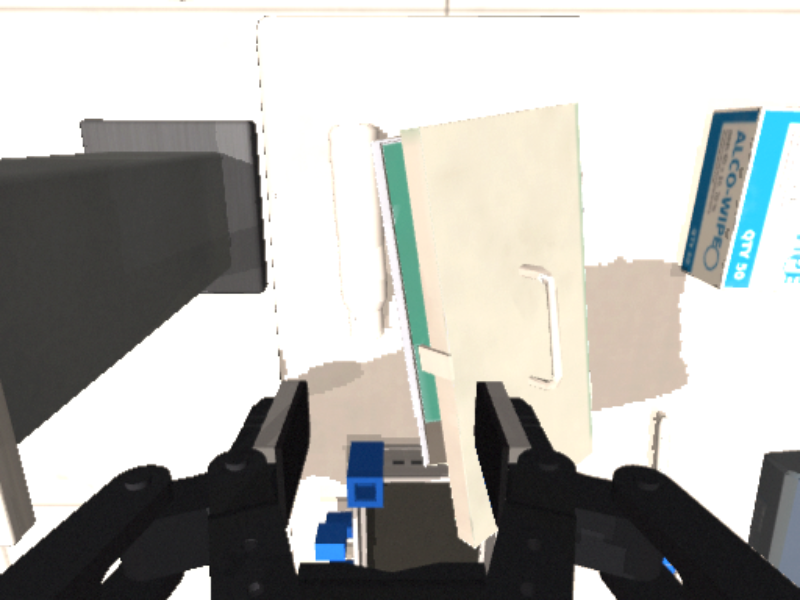

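The wrist view shows the handle from (355,130) to (365,335), with the front rim of the hinged box running (378,140) to (430,460) very near it. The box lid stands up. I need the box heights, so I'll crop the scene view.

```bash
python3 - <<'E'
from h import *
a=cv2.imread("pics/scene0.png")[125:245,115:275];cv2.imwrite("pics/sc.png",cv2.resize(cv2.convertScaleAbs(a,alpha=1.3),(800,600),interpolation=cv2.INTER_CUBIC))
E
```

```text
(no output)
```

View pics/sc.png

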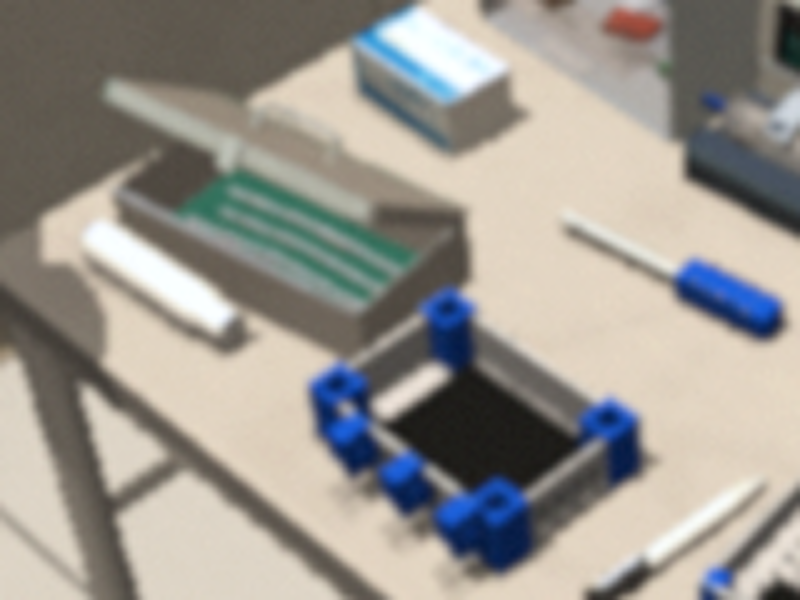

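```bash
python3 - <<'E'
from h import *
w=np.load("c1.npy",allow_pickle=True).item();s=r.calibration("scene")
def tri(a,b):
    o1,d1=ray(w,a[0]*.64,a[1]*.64);o2,d2=ray(s,115+b[0]/5,125+b[1]/5)
    k=np.linalg.lstsq(np.c_[d1,-d2],o2-o1,rcond=None)[0];p,q=o1+k[0]*d1,o2+k[1]*d2
    return ((p+q)/2).round(3),round(np.linalg.norm(p-q),4)
for n,a,b in[("lid+y",(403,130),(105,85)),("lid-y",(470,540),(370,215)),("rim+y",(378,142),(118,198)),("rim-y",(430,462),(360,312))]:print(n,*tri(a,b))
for p in((331,128),(380,128),(347,333),(386,333),(356,126),(367,335)):print(p,onz(w,p[0]*.64,p[1]*.64,.03).round(3),onz(w,p[0]*.64,p[1]*.64,.015).round(3))
E
```

```text
lid+y [0.454 0.155 0.117] 0.0013
lid-y [ 0.49  -0.048  0.113] 0.0019
rim+y [0.442 0.15  0.04 ] 0.0005
rim-y [ 0.474 -0.046  0.048] 0.0011
(331, 128) [0.416 0.157 0.03 ] [0.414 0.157 0.015]
(380, 128) [0.443 0.157 0.03 ] [0.442 0.157 0.015]
(347, 333) [0.421 0.035 0.03 ] [0.42  0.029 0.015]
(386, 333) [0.446 0.035 0.03 ] [0.446 0.029 0.015]
(356, 126) [0.429 0.158 0.03 ] [0.428 0.158 0.015]
(367, 335) [0.434 0.034 0.03 ] [0.433 0.028 0.015]
```

The rim tops out at about 45 mm, with a gap of about 14 mm at the handle's near end. The lid edge is at z≈0.115. The most room is at the handle's -y end, so I'll hover there and look along the gap.

Request:
carry_out:
  moves:
    - [-0.046, -0.022, 0.02, 0, 0.04]
    - [-0.046, -0.022, 0.06, 0, 0.04]
    - [-0.046, -0.022, 0.1, 0, 0.04]
    - [-0.046, -0.022, 0.1, 0, 0.04]
    - [-0.046, -0.022, 0.1, 0, 0.04]
    - [-0.046, -0.022, 0.1, 0, 0.04]
    - [-0.046, -0.022, 0.1, 0, 0.04]
    - [-0.046, -0.022, 0.1, 0, 0.04]

```text
clock: 2.55
tcp_pos: [0.4278, 0.0289, 0.266]
orientation: [2.22, 2.221, 0.004]
contact_force: [0.7, -0.4, -0.2]
grip_width: 0.0404
gripper_force: 0.0
```

```bash
python3 - <<'E'
from h import *
print(r.get_obs()["tcp_pos"]);c=r.calibration("wrist");np.save("c2.npy",c,allow_pickle=True);im=save("wrist","w2")
cv2.imwrite("pics/w2b.png",cv2.resize(cv2.convertScaleAbs(im[84:384,106:406,::-1],alpha=1.0),(600,600)))
E
```

```text
[0.42780664 0.02893655 0.26601402]
```

View pics/w2b.png

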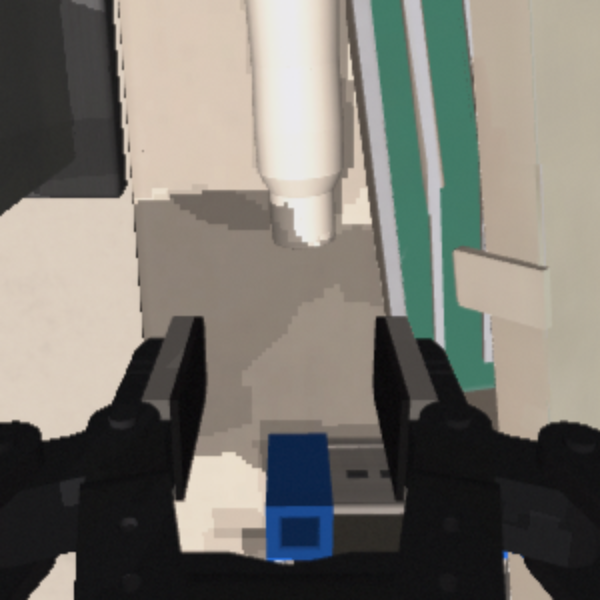

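```bash
python3 - <<'E'
from h import *
w=np.load("c2.npy",allow_pickle=True).item()
f=lambda p,z:onz(w,106+p[0]/2,84+p[1]/2,z).round(4)
for n,p,z in[("bodyL",(258,178),.015),("bodyR",(343,178),.015),("bodyL0",(250,60),.015),("bodyR0",(343,60),.015),("end",(303,245),.012),("capL",(270,215),.015),("capR",(335,215),.015),("rim",(352,60),.045),("rim",(366,150),.045),("rim",(386,300),.045)]:print(n,f(p,z))
E
```

```text
bodyL [0.4176 0.0506 0.015 ]
bodyR [0.4465 0.0505 0.015 ]
bodyL0 [0.4156 0.0898 0.015 ]
bodyR0 [0.4455 0.0898 0.015 ]
end [0.4331 0.0252 0.012 ]
capL [0.4215 0.0374 0.015 ]
capR [0.4441 0.0373 0.015 ]
rim [0.4456 0.0922 0.045 ]
rim [0.4504 0.0667 0.045 ]
rim [0.4583 0.019  0.045 ]
```

Rays give the cap (22 mm wide) at y 0.025–0.045 and the rim 11–13 mm away, while the finger plates are about 9 mm thick. I'll grip the cap end and drag the handle clear of the box.

Request:
carry_out:
  moves:
    - [-0.007, 0.003, 0.0, -0.08, 0.03]
    - [-0.007, 0.003, 0.02, -0.08, 0.03]
    - [-0.007, 0.003, 0.04, -0.08, 0.03]
    - [-0.007, 0.003, 0.06, -0.08, 0.03]
    - [-0.007, 0.003, 0.07, -0.08, 0.03]
    - [-0.007, 0.003, 0.08, -0.08, 0.03]
    - [-0.007, 0.003, 0.086, -0.08, 0.03]
    - [-0.007, 0.003, 0.086, -0.08, 0.03]
  force: 60

```text
clock: 3.4
tcp_pos: [0.43, 0.0216, 0.1783]
orientation: [-2.13, -2.308, 0.001]
contact_force: [-0.8, 0.3, -0.0]
grip_width: 0.0302
gripper_force: 0.2
```

Request:
carry_out:
  moves:
    - [0, 0, 0, 0, 0.0]
    - [0, 0, 0, 0, 0.0]
    - [0, 0, 0, 0, 0.0]
    - [0, 0, 0, 0, 0.0]
    - [0, 0, 0, 0, 0.0]
    - [0, 0, 0, 0, 0.0]
    - [0, 0, 0, 0, 0.0]
    - [0, 0, 0, 0, 0.0]
  force: 60

```text
clock: 4.2
tcp_pos: [0.4301, 0.0216, 0.1788]
orientation: [-2.131, -2.308, 0.0]
contact_force: [-2.1, -1.2, 6.5]
grip_width: 0.0228
gripper_force: 59.2
```

Request:
carry_out:
  moves:
    - [0, 0, -0.004, 0, 0.0]
    - [-0.01, -0.002, -0.004, 0, 0.0]
    - [-0.02, -0.004, -0.004, 0, 0.0]
    - [-0.03, -0.005, -0.004, 0, 0.0]
    - [-0.04, -0.007, -0.004, 0, 0.0]
    - [-0.05, -0.009, -0.004, 0, 0.0]
    - [-0.055, -0.0095, -0.003, 0, 0.0]
    - [-0.055, -0.0095, -0.002, 0, 0.0]

```text
clock: 5.0
tcp_pos: [0.425, -0.035, 0.1806]
orientation: [2.133, 2.306, -0.0]
contact_force: [-0.0, 0.1, -1.7]
grip_width: 0.0228
gripper_force: 59.2
```

Request:
carry_out:
  moves:
    - [0, 0, 0, 0, 0.034]
    - [0, 0, 0, 0, 0.034]
    - [0, 0, 0, 0, 0.034]
    - [0, 0, -0.03, 0, 0.034]
    - [0, 0, -0.07, 0, 0.034]
    - [0.02, 0, -0.1, 0.05, 0.04]
    - [0.04, 0, -0.1, 0.05, 0.04]
    - [0.04, 0, -0.1, 0.05, 0.04]

```text
clock: 5.8
tcp_pos: [0.4222, 0.0085, 0.2816]
orientation: [2.182, 2.26, 0.005]
contact_force: [0.4, -0.2, -0.1]
grip_width: 0.0402
gripper_force: 0.0
```

```bash
python3 - <<'E'
from h import *
print(r.get_obs()["tcp_pos"]);c=r.calibration("wrist");np.save("c3.npy",c,allow_pickle=True);im=save("wrist","w3")
cv2.imwrite("pics/w3b.png",cv2.resize(im[84:384,106:406,::-1],(600,600)))
E
```

```text
[0.42220233 0.00852519 0.28160718]
```

View pics/w3b.png

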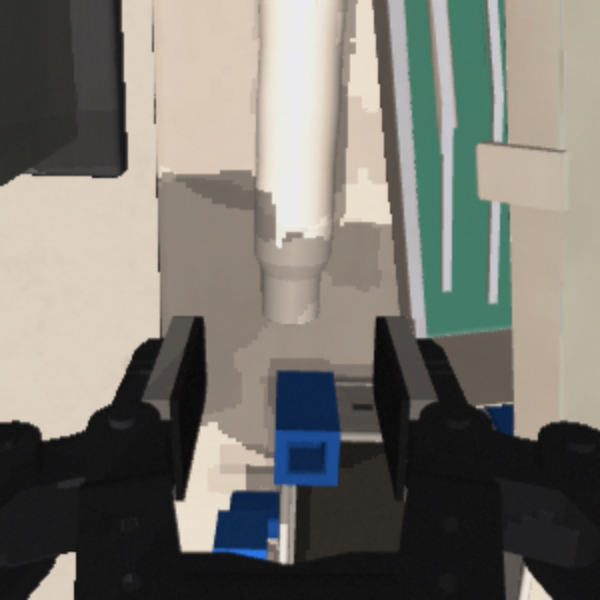

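The handle now lies clear of the rim: its end is at (291,322), the body spans 258–340 at row 150, and the rim is at 388.

```bash
python3 - <<'E'
from h import *
w=np.load("c3.npy",allow_pickle=True).item()
f=lambda p,z:onz(w,106+p[0]/2,84+p[1]/2,z).round(4)
for n,p,z in[("bodyL",(256,235),.015),("bodyR",(333,235),.015),("bodyL0",(259,60),.015),("bodyR0",(344,60),.015),("end",(291,322),.012),("rim",(383,60),.045),("rim",(393,180),.045),("rim",(412,335),.045)]:print(n,f(p,z))
print(cv2.Rodrigues(r.get_obs()["orientation"])[0].round(3))
# base tray posts, top view
c=r.calibration("top");im=save("top","t1")
m=cv2.inRange(cv2.cvtColor(im,cv2.COLOR_RGB2HSV),(100,110,60),(130,255,255))
n,l,s,ce=cv2.connectedComponentsWithStats(m)
for i in range(1,n):
    u,v=ce[i]
    if s[i,4]>4 and 215<u<350 and 150<v<240: print("blue",s[i],onz(c,u,v,.042).round(3),onz(c,u,v,.011).round(3))
E
```

```text
bodyL [0.4103 0.0038 0.015 ]
bodyR [0.4391 0.0048 0.015 ]
bodyL0 [0.4101 0.0678 0.015 ]
bodyR0 [0.4394 0.0688 0.015 ]
end [ 0.4247 -0.0333  0.012 ]
rim [0.4486 0.0715 0.045 ]
rim [0.4547 0.0344 0.045 ]
rim [ 0.4657 -0.0202  0.045 ]
[[-0.034  0.999  0.001]
 [ 0.999  0.034  0.001]
 [ 0.001  0.001 -1.   ]]
blue [279 153   6   6  29] [ 0.677 -0.281  0.042] [ 0.683 -0.283  0.011]
blue [244 160  16   5  64] [ 0.648 -0.167  0.042] [ 0.654 -0.167  0.011]
blue [301 192  21   4  48] [ 0.536 -0.393  0.042] [ 0.54  -0.397  0.011]
blue [258 195   6   6  29] [ 0.513 -0.207  0.042] [ 0.517 -0.207  0.011]
blue [224 196   6   4  20] [ 0.51  -0.079  0.042] [ 0.513 -0.076  0.011]
blue [309 211   3   4  10] [ 0.465 -0.391  0.042] [ 0.467 -0.395  0.011]
blue [321 210   2   4   8] [ 0.469 -0.434  0.042] [ 0.471 -0.439  0.011]
blue [223 218   6   5  23] [ 0.427 -0.077  0.042] [ 0.428 -0.075  0.011]
blue [257 218   7  11  45] [ 0.424 -0.207  0.042] [ 0.425 -0.207  0.011]
blue [234 224   4   4  13] [ 0.407 -0.116  0.042] [ 0.409 -0.114  0.011]
blue [247 224   3   4  10] [ 0.408 -0.161  0.042] [ 0.41  -0.16   0.011]
```

Request:
carry_out:
  moves:
    - [0.0154, 0.003, 0.0, 0.034, 0.037]
    - [0.0154, 0.003, 0.03, 0.034, 0.037]
    - [0.0154, 0.003, 0.06, 0.034, 0.037]
    - [0.0154, 0.003, 0.09, 0.034, 0.037]
    - [0.0154, 0.003, 0.101, 0.034, 0.037]
    - [0.0154, 0.003, 0.101, 0.034, 0.037]
    - [0.0154, 0.003, 0.101, 0.034, 0]
    - [0.0154, 0.003, 0.101, 0.034, 0]
  force: 80

```text
clock: 6.7
tcp_pos: [0.4249, 0.0211, 0.1807]
orientation: [2.226, 2.216, 0.002]
contact_force: [1.1, -0.5, -1.3]
grip_width: 0.024
gripper_force: 78.5
```

Request:
carry_out:
  moves:
    - [0, 0, 0, 0, 0]
    - [0, 0, 0, 0, 0]
    - [0, 0, 0, 0, 0]
    - [0, 0, 0, 0, 0]
    - [0, 0, -0.03, 0, 0]
    - [0, 0, -0.07, 0, 0]
    - [0, 0, -0.11, 0, 0]
    - [0, 0, -0.11, 0, 0]

```text
clock: 7.5
tcp_pos: [0.4261, 0.0214, 0.2936]
orientation: [2.224, 2.214, 0.012]
contact_force: [0.8, -0.3, -2.4]
grip_width: 0.0233
gripper_force: 79.5
```

Request:
carry_out:
  moves:
    - [-0.05, 0, 0, 0, 0]
    - [-0.1, 0, 0, 0, 0]
    - [-0.15, 0, 0, 0, 0]
    - [-0.175, 0.02, 0, -0.02, 0]
    - [-0.175, 0.0435, 0.02, -0.02, 0]
    - [-0.175, 0.0435, 0.06, -0.02, 0]
    - [-0.175, 0.0435, 0.08, -0.02, 0]
    - [-0.175, 0.0435, 0.08, -0.02, 0]

```text
clock: 8.3
tcp_pos: [0.4656, -0.1533, 0.2064]
orientation: [-2.2, -2.235, 0.007]
contact_force: [-0.4, 0.5, -1.7]
grip_width: 0.0235
gripper_force: 79.2
```

```bash
python3 - <<'E'
from h import *
print(r.get_obs()["tcp_pos"]);c=r.calibration("wrist");np.save("c4.npy",c,allow_pickle=True);im=save("wrist","w4")
cv2.imwrite("pics/w4b.png",cv2.resize(im[:,:,::-1],(800,600)))
c=r.calibration("scene");im=save("scene","s4");
E
```

```text
[ 0.46558074 -0.15330884  0.20644363]
```

View pics/w4b.png

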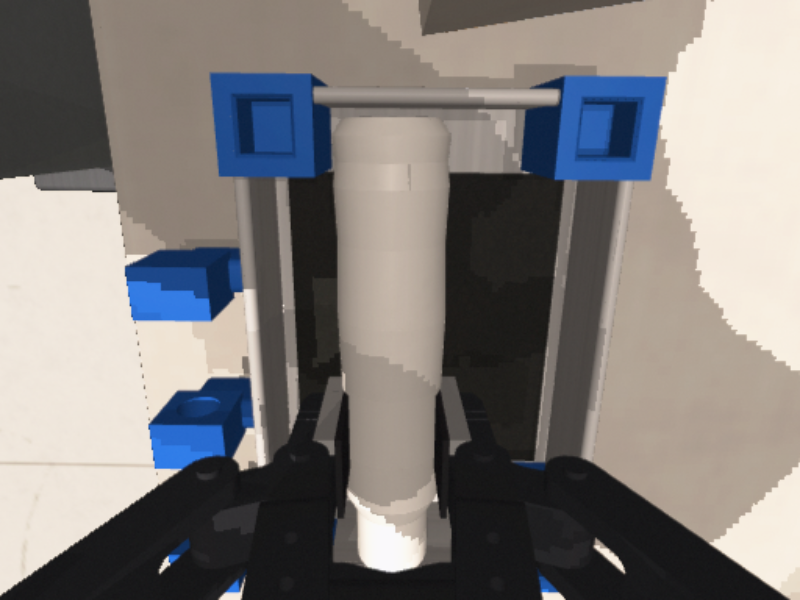

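The handle is over the tray. The +y posts' socket centres are at about (265,125) and (610,128), and the handle's far end is at row 118. Checking the alignment along y.

```bash
python3 - <<'E'
from h import *
w=np.load("c4.npy",allow_pickle=True).item()
f=lambda p,z:onz(w,p[0]*.64,p[1]*.64,z).round(4)
for n,p,z in[("post-x",(264,126),.042),("post+x",(609.5,128.5),.042),("hand+y",(391,118),.045),("hand-y",(391,568),.04),("wallL",(268,300),.04),("wallL",(258,190),.04)]:print(n,f(p,z))
E
```

```text
post-x [ 0.4319 -0.0738  0.042 ]
post+x [ 0.5158 -0.0731  0.042 ]
hand+y [ 0.4628 -0.0715  0.045 ]
hand-y [ 0.4649 -0.2105  0.04  ]
wallL [ 0.4298 -0.1189  0.04  ]
wallL [ 0.4289 -0.0893  0.04  ]
```

Request:
carry_out:
  moves:
    - [0, 0.005, 0.01, 0, 0]
    - [0, 0.005, 0.018, 0, 0]
    - [0, 0.005, 0.019, 0, 0]
    - [0, 0.005, 0.019, 0, 0.05]
    - [0, 0.005, 0.019, 0, 0.05]
    - [0, 0.005, 0.019, 0, 0.05]
    - [0, 0.005, -0.03, 0, 0.05]
    - [0, 0.005, -0.08, 0, 0.05]

```text
clock: 9.2
tcp_pos: [0.4717, -0.1536, 0.2899]
orientation: [-2.202, -2.237, 0.005]
contact_force: [1.7, -0.4, 0.5]
grip_width: 0.0499
gripper_force: 0.0
```

```bash
python3 - <<'E'
from h import *
o=r.get_obs();print(o["tcp_pos"],o["contact_force"],o["grip_width"]);c=r.calibration("wrist");np.save("c5.npy",c,allow_pickle=True);im=save("wrist","w5")
m=cv2.inRange(cv2.cvtColor(im,cv2.COLOR_RGB2HSV),(105,140,40),(125,255,255))
cv2.imwrite("pics/w5b.png",cv2.resize(im[:,:,::-1],(800,600)))
# upper tray from the top view blue comps
print(cv2.Rodrigues(o["orientation"])[0].round(3))
E
```

```text
[ 0.47167157 -0.15359043  0.28986412] [ 1.68253378 -0.37616258  0.5285952 ] 0.049898106700378725
[[-0.016  1.    -0.004]
 [ 1.     0.016 -0.   ]
 [-0.    -0.004 -1.   ]]
```

View pics/w5b.png

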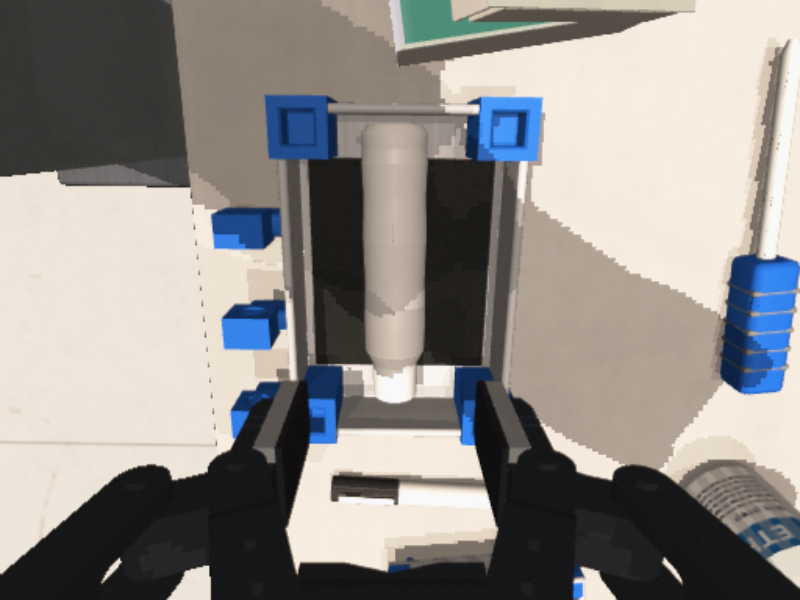

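The handle lies in the tray. The two visible posts are centred near (300,127) and (507,128), and the pin is at right with its grip at (760,325) and nose at (792,40). Next is a look at the upper tray; I have one picture view left, so I'll measure numerically.

Request:
carry_out:
  moves:
    - [-0.03, 0.01, -0.02, 0, 0.06]
    - [-0.07, 0.02, -0.05, 0, 0.06]
    - [-0.12, 0.03, -0.07, 0, 0.06]
    - [-0.17, 0.04, -0.07, 0, 0.06]
    - [-0.22, 0.05, -0.07, 0, 0.06]
    - [-0.27, 0.053, -0.07, 0, 0.06]
    - [-0.297, 0.053, -0.07, 0, 0.06]
    - [-0.297, 0.053, -0.07, 0, 0.06]

```text
clock: 10.05
tcp_pos: [0.5275, -0.4554, 0.36]
orientation: [2.21, 2.23, -0.006]
contact_force: [-0.3, 0.0, -0.0]
grip_width: 0.0599
gripper_force: 0.0
```

```bash
cat > blobs.py <<'E'
from h import *
def blobs(im,c,z,amin=60,lo=(105,140,40),hi=(125,255,255)):
    m=cv2.inRange(cv2.cvtColor(im,cv2.COLOR_RGB2HSV),lo,hi)
    for k in cv2.findContours(m,cv2.RETR_EXTERNAL,cv2.CHAIN_APPROX_NONE)[0]:
        if cv2.contourArea(k)<amin: continue
        q=cv2.boxPoints(cv2.minAreaRect(k));x,y,w,h=cv2.boundingRect(k)
        print("area",cv2.contourArea(k),"bbox",(x,y,x+w,y+h),"rect@z",[onz(c,u,v,z)[:2].round(4).tolist() for u,v in q],"ctr",onz(c,*q.mean(0),z)[:2].round(4))
E
python3 - <<'E'
from blobs import *
w=np.load("c5.npy",allow_pickle=True).item();im=cv2.imread("pics/w5.png")[:,:,::-1].copy()
print("BASE");blobs(im,w,.042)
o=r.get_obs();print(o["tcp_pos"]);c=r.calibration("wrist");np.save("c6.npy",c,allow_pickle=True);im=save("wrist","w6")
print("UPPER z.076");blobs(im,c,.076)
cv2.imwrite("pics/w6b.png",cv2.resize(im[:,:,::-1],(800,600)))
E
```

```text
BASE
area 357.0 bbox (148, 245, 179, 280) rect@z [[0.3881, -0.2063], [0.4121, -0.1792], [0.4202, -0.1877], [0.3962, -0.2154]] ctr [ 0.4043 -0.1969]
area 586.5 bbox (291, 235, 316, 285) rect@z [[0.4995, -0.1767], [0.5166, -0.1764], [0.5196, -0.2166], [0.5017, -0.2169]] ctr [ 0.5093 -0.1961]
area 937.5 bbox (195, 234, 219, 284) rect@z [[0.4311, -0.1771], [0.4475, -0.1768], [0.4469, -0.217], [0.4297, -0.2173]] ctr [ 0.4388 -0.1965]
area 480.5 bbox (461, 229, 502, 252) rect@z [[0.6203, -0.1845], [0.62, -0.1699], [0.6497, -0.1758], [0.6506, -0.1906]] ctr [ 0.6351 -0.1801]
area 347.0 bbox (463, 219, 504, 237) rect@z [[0.6198, -0.1728], [0.6191, -0.1621], [0.6481, -0.1664], [0.6493, -0.1772]] ctr [ 0.634  -0.1696]
area 988.5 bbox (142, 192, 183, 224) rect@z [[0.395, -0.1481], [0.4228, -0.1454], [0.4233, -0.168], [0.3947, -0.1708]] ctr [ 0.409  -0.1579]
area 1951.0 bbox (464, 163, 512, 225) rect@z [[0.6179, -0.1637], [0.6147, -0.1203], [0.6434, -0.124], [0.6484, -0.1679]] ctr [ 0.631  -0.1433]
area 949.0 bbox (136, 133, 180, 159) rect@z [[0.3955, -0.1061], [0.4233, -0.1057], [0.4225, -0.1221
[... 669 characters left out ...]
307.5 bbox (182, 139, 204, 158) rect@z [[0.4738, -0.4192], [0.489, -0.4169], [0.4905, -0.4302], [0.4749, -0.4326]] ctr [ 0.482  -0.4247]
area 306.0 bbox (173, 92, 197, 110) rect@z [[0.4694, -0.3853], [0.4847, -0.3827], [0.4862, -0.3941], [0.4707, -0.3968]] ctr [ 0.4778 -0.3897]
area 1370.0 bbox (249, 37, 272, 156) rect@z [[0.5239, -0.3471], [0.5329, -0.3462], [0.5435, -0.4292], [0.5336, -0.4303]] ctr [ 0.5332 -0.386 ]
area 287.0 bbox (183, 3, 202, 25) rect@z [[0.4798, -0.3274], [0.4908, -0.3253], [0.4932, -0.3381], [0.482, -0.3402]] ctr [ 0.4865 -0.3327]
area 137.5 bbox (299, 0, 318, 11) rect@z [[0.5582, -0.3239], [0.5703, -0.3238], [0.5707, -0.3298], [0.5586, -0.3299]] ctr [ 0.5645 -0.3268]
```

The base tray is consistent at centre (0.4735,-0.1392), yaw 0.006, size 108x156. The bar is centred at (0.533,-0.386), yaw 0.117, length 83 mm, which fits. Grasping the bar.

Request:
carry_out:
  moves:
    - [0.03, 0.006, 0.0, -0.108, 0.05]
    - [0.069, 0.006, 0.03, -0.108, 0.05]
    - [0.069, 0.006, 0.07, -0.108, 0.05]
    - [0.069, 0.006, 0.1, -0.108, 0.05]
    - [0.069, 0.006, 0.125, -0.108, 0.05]
    - [0.069, 0.006, 0.136, -0.108, 0.05]
    - [0.069, 0.006, 0.136, -0.108, 0.03]
    - [0.069, 0.006, 0.136, -0.108, 0]
  force: 100

```text
clock: 10.9
tcp_pos: [0.5354, -0.3806, 0.2248]
orientation: [2.078, 2.354, 0.001]
contact_force: [-0.0, -0.0, -0.6]
grip_width: 0.0218
gripper_force: 0.0
```

Request:
carry_out:
  moves:
    - [0, 0, 0, 0, 0]
    - [0, 0, 0, 0, 0]
    - [0, 0, 0, 0, 0]
    - [0, 0, 0, 0, 0]
    - [0, 0, -0.01, 0, 0]
    - [0, 0, -0.03, 0, 0]
    - [0, 0, -0.05, 0, 0]
    - [0, 0, -0.05, 0, 0]

```text
clock: 11.7
tcp_pos: [0.5357, -0.3815, 0.2767]
orientation: [2.076, 2.351, 0.002]
contact_force: [0.9, -0.9, -3.8]
grip_width: 0.0083
gripper_force: 98.0
```

```bash
python3 - <<'E'
from blobs import *
o=r.get_obs();print(o["tcp_pos"]);c=r.calibration("wrist");im=save("wrist","w7")
for z in (.128,.089,.074): print("z",z);blobs(im,c,z,40)
t=o["tcp_pos"];R=cv2.Rodrigues(o["orientation"])[0];print(R.round(3))
cv2.imwrite("pics/w7b.png",cv2.resize(im[:,:,::-1],(800,600)))
E
```

```text
[ 0.53571005 -0.38148463  0.27667285]
z 0.128
area 547.0 bbox (125, 275, 153, 307) rect@z [[0.4841, -0.3835], [0.495, -0.3806], [0.497, -0.3945], [0.4857, -0.3976]] ctr [ 0.4905 -0.3889]
area 885.5 bbox (115, 213, 148, 247) rect@z [[0.4809, -0.3567], [0.4922, -0.3542], [0.4938, -0.3685], [0.4821, -0.3712]] ctr [ 0.4872 -0.3625]
area 3617.0 bbox (238, 192, 263, 367) rect@z [[0.5264, -0.3422], [0.5353, -0.3411], [0.5462, -0.422], [0.5356, -0.4233]] ctr [ 0.5354 -0.3784]
area 718.5 bbox (328, 106, 364, 131) rect@z [[0.5535, -0.3077], [0.5654, -0.3062], [0.5673, -0.3142], [0.5551, -0.3157]] ctr [ 0.5603 -0.3109]
area 714.0 bbox (137, 106, 173, 131) rect@z [[0.4888, -0.3157], [0.5006, -0.3142], [0.5011, -0.3224], [0.4889, -0.3239]] ctr [ 0.4949 -0.319 ]
z 0.089
area 547.0 bbox (125, 275, 153, 307) rect@z [[0.4702, -0.41], [0.4848, -0.4061], [0.4874, -0.4246], [0.4724, -0.4287]] ctr [ 0.4787 -0.4172]
area 885.5 bbox (115, 213, 148, 247) rect@z [[0.4659, -0.3742], [0.481, -0.3709], [0.4831, -0.39], [0.4675, -0.3935]] ctr [ 0.4744 -0.382 ]
area 3617.0 bbox (238, 192, 263, 367) rect@z [[0.526
[... 463 characters left out ...]
, [0.4837, -0.4362], [0.4672, -0.4406]] ctr [ 0.4742 -0.428 ]
area 885.5 bbox (115, 213, 148, 247) rect@z [[0.4602, -0.3809], [0.4767, -0.3773], [0.479, -0.3982], [0.4619, -0.4021]] ctr [ 0.4694 -0.3894]
area 3617.0 bbox (238, 192, 263, 367) rect@z [[0.5267, -0.3598], [0.5396, -0.3582], [0.5555, -0.4763], [0.54, -0.4782]] ctr [ 0.5398 -0.4126]
area 718.5 bbox (328, 106, 364, 131) rect@z [[0.5662, -0.3095], [0.5836, -0.3073], [0.5863, -0.319], [0.5685, -0.3211]] ctr [ 0.5761 -0.3142]
area 714.0 bbox (137, 106, 173, 131) rect@z [[0.4717, -0.3212], [0.489, -0.319], [0.4896, -0.3309], [0.472, -0.3331]] ctr [ 0.4806 -0.326 ]
[[-0.124  0.992  0.004]
 [ 0.992  0.124 -0.003]
 [-0.003  0.004 -1.   ]]
```

View pics/w7b.png

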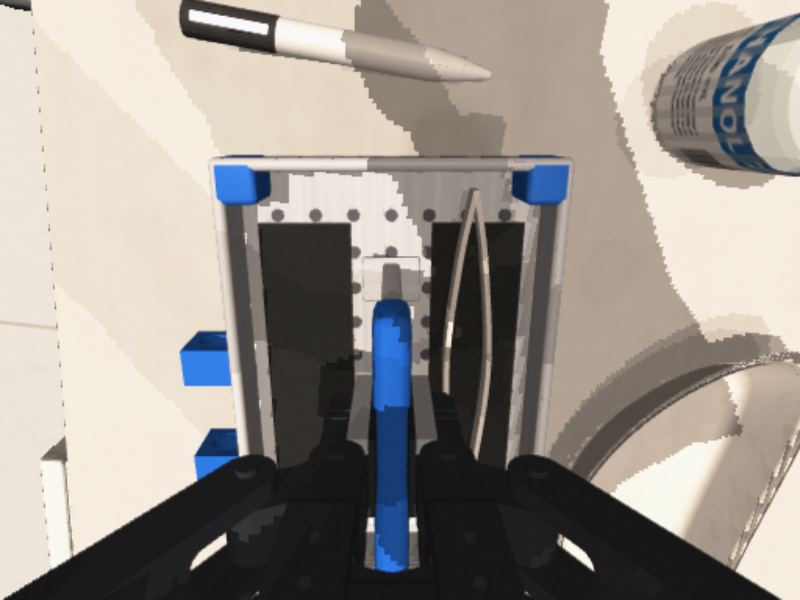

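The tray hangs level, in line with the tool, with the forceps lying in it. Its centre is about 5 mm toward -y from the tool, judging from the bar end and the far wall. Carrying it over the base.

Request:
carry_out:
  moves:
    - [0, 0, -0.02, 0, 0]
    - [0.02, -0.003, -0.04, 0.01, 0]
    - [0.05, -0.006, -0.04, 0.03, 0]
    - [0.09, -0.011, -0.04, 0.05, 0]
    - [0.13, -0.016, -0.04, 0.07, 0]
    - [0.17, -0.021, -0.04, 0.09, 0]
    - [0.205, -0.025, -0.04, 0.11, 0]
    - [0.235, -0.028, -0.04, 0.118, 0]

```text
clock: 12.55
tcp_pos: [0.4769, -0.1487, 0.3126]
orientation: [-2.213, -2.227, 0.001]
contact_force: [0.3, -0.0, -3.3]
grip_width: 0.0079
gripper_force: 98.1
```

Request:
carry_out:
  moves:
    - [0.012, -0.001, 0, 0, 0]
    - [0.018, -0.002, 0, 0, 0]
    - [0.018, -0.002, 0, 0, 0]
    - [0.018, -0.002, 0, 0, 0]
    - [0.018, -0.002, 0, 0, 0]
    - [0.018, -0.002, 0, 0, 0]
    - [0.018, -0.002, 0, 0, 0]
    - [0.018, -0.002, 0, 0, 0]

```text
clock: 13.35
tcp_pos: [0.476, -0.1334, 0.3137]
orientation: [2.215, 2.227, -0.0]
contact_force: [-0.3, 0.3, -3.2]
grip_width: 0.008
gripper_force: 98.1
```

```bash
cat > st.py <<'E'
from h import *
o=r.get_obs();R=cv2.Rodrigues(o["orientation"])[0]
print(o["clock"],o["tcp_pos"].round(4),"xaxis",R[:,0].round(4),"z",R[:,2].round(4),"F",o["contact_force"].round(1),"M",o["moment"].round(2),o["grip_width"],o["gripper_force"])
E
python3 - <<'E'
import st
from blobs import *
c=r.calibration("wrist");im=save("wrist","w8")
# upper-tray corner blobs & first eye in tool frame compare
o=r.get_obs();blobs(im,c,o["tcp_pos"][2]-.155-.067+.034,40)
E
```

```text
13.35 [ 0.476  -0.1334  0.3137] xaxis [-5.4e-03  1.0e+00 -1.0e-04] z [-0.e+00 -1.e-04 -1.e+00] F [-0.3  0.3 -3.2] M [-0.01 -0.06  0.04] 0.008015540445838626 98.05944800376892
area 554.0 bbox (124, 275, 153, 308) rect@z [[0.4017, -0.1599], [0.4197, -0.149], [0.4248, -0.1617], [0.4066, -0.1732]] ctr [ 0.4133 -0.1608]
area 892.5 bbox (115, 213, 148, 247) rect@z [[0.4064, -0.1176], [0.4219, -0.116], [0.4217, -0.1353], [0.4057, -0.137]] ctr [ 0.414  -0.1263]
area 1173.5 bbox (436, 207, 474, 258) rect@z [[0.5726, -0.1402], [0.5701, -0.1128], [0.5878, -0.1144], [0.5912, -0.1419]] ctr [ 0.5804 -0.127 ]
area 3597.0 bbox (238, 192, 263, 367) rect@z [[0.4693, -0.1055], [0.4812, -0.1054], [0.4829, -0.2141], [0.4686, -0.2142]] ctr [ 0.4755 -0.1548]
area 900.5 bbox (439, 178, 477, 212) rect@z [[0.5701, -0.1143], [0.5681, -0.0969], [0.586, -0.0981], [0.5885, -0.1156]] ctr [ 0.5781 -0.1061]
area 714.0 bbox (328, 106, 364, 131) rect@z [[0.5107, -0.064], [0.5267, -0.0639], [0.5279, -0.0748], [0.5115, -0.0749]] ctr [ 0.5192 -0.0693]
area 716.0 bbox (137, 106, 173, 131) rect@z [[0.4235, -0.0644], [0.4395, -0.0644], [0.4387, -0.0752], [0.4224, -0.0753]] ctr [ 0.431  -0.0698]
area 144.5 bbox (286, 95, 326, 100) rect@z [[0.4913, -0.0593], [0.509, -0.0592], [0.5091, -0.0609], [0.4914, -0.061]] ctr [ 0.5002 -0.0601]
area 146.5 bbox (171, 95, 211, 100) rect@z [[0.4393, -0.0595], [0.457, -0.0594], [0.4569, -0.0612], [0.4392, -0.0613]] ctr [ 0.4481 -0.0604]
```

```bash
python3 - <<'E'
from h import *
c=r.calibration("wrist")
for p in((171,95),(326,95),(211,97),(286,97)):print("base",p,onz(c,*p,.042).round(4))
for z in(.12,.125,.13):print(z,[onz(c,u,v,z)[:2].round(4) for u,v in((134.5,100.5),(367,100.5),(137,106),(364,106))])
im=cv2.imread("pics/w8.png");print(im[88:112,250].tolist())
E
```

```text
base (171, 95) [ 0.4201 -0.0618  0.042 ]
base (326, 95) [ 0.5276 -0.0613  0.042 ]
base (211, 97) [ 0.4478 -0.063   0.042 ]
base (286, 97) [ 0.4999 -0.0628  0.042 ]
0.12 [array([ 0.4207, -0.0622]), array([ 0.5301, -0.0616]), array([ 0.4216, -0.0647]), array([ 0.529 , -0.0641])]
0.125 [array([ 0.4223, -0.0619]), array([ 0.5284, -0.0614]), array([ 0.4232, -0.0644]), array([ 0.5273, -0.0638])]
0.13 [array([ 0.424 , -0.0617]), array([ 0.5268, -0.0612]), array([ 0.4249, -0.0641]), array([ 0.5257, -0.0635])]
[[121, 132, 143], [120, 131, 143], [121, 132, 144], [121, 131, 143], [121, 133, 144], [120, 131, 143], [121, 133, 145], [122, 133, 145], [115, 124, 132], [121, 129, 137], [86, 91, 97], [115, 121, 129], [83, 88, 94], [120, 126, 135], [154, 162, 172], [215, 224, 233], [232, 238, 245], [229, 235, 243], [147, 154, 164], [120, 127, 134], [106, 112, 119], [92, 97, 103], [132, 139, 147], [136, 143, 152]]
```

Upper and base tray outlines agree in y and yaw, with x off by 1.5 mm. Correcting and lowering.

Request:
carry_out:
  moves:
    - [0, -0.0015, 0.005, 0, 0]
    - [0, -0.0015, 0.015, 0, 0]
    - [0, -0.0015, 0.025, 0, 0]
    - [0, -0.0015, 0.035, 0, 0]
    - [0, -0.0015, 0.04, 0, 0]
    - [0, -0.0015, 0.045, 0, 0]
    - [0, -0.0015, 0.049, 0, 0]
    - [0, -0.0015, 0.052, 0, 0]

```text
clock: 14.2
tcp_pos: [0.4745, -0.133, 0.2614]
orientation: [2.215, 2.228, 0.0]
contact_force: [-0.7, 1.5, -4.0]
grip_width: 0.008
gripper_force: 98.0
```

```bash
python3 -c "import st"
```

```text
14.2 [ 0.4745 -0.133   0.2614] xaxis [-0.0059  1.     -0.    ] z [ 0. -0. -1.] F [-0.7  1.5 -4. ] M [ 0.02 -0.   -0.  ] 0.008027936416644331 97.97077775001526
```

Request:
carry_out:
  moves:
    - [0, 0, 0.002, 0, 0]
    - [0, 0, 0.004, 0, 0]
    - [0, 0, 0.005, 0, 0]
    - [0, 0, 0.006, 0, 0]
    - [0, 0, 0.007, 0, 0]
    - [0, 0, 0.008, 0, 0]
    - [0, 0, 0.008, 0, 0]
    - [0, 0, 0.008, 0, 0]

```text
clock: 15.0
tcp_pos: [0.4745, -0.1332, 0.2553]
orientation: [-2.214, -2.227, -0.002]
contact_force: [-8.0, 1.8, 19.9]
grip_width: 0.0085
gripper_force: 101.7
```

```bash
python3 -c "import st"
```

```text
15.0 [ 0.4745 -0.1332  0.2553] xaxis [-0.0057  1.      0.0018] z [ 4.0e-04  1.8e-03 -1.0e+00] F [-8.   1.8 19.9] M [ 0.49  1.53 -0.01] 0.00853403799780424 101.67965769767761
```

Contact came at z 0.2553, against 0.2548 expected when seated. Releasing.

Request:
carry_out:
  moves:
    - [0, 0, -0.001, 0, 0.03]
    - [0, 0, -0.001, 0, 0.03]
    - [0, 0, -0.001, 0, 0.03]
    - [0, 0, -0.001, 0, 0.03]
    - [0, 0, -0.03, 0, 0.03]
    - [0, 0, -0.07, 0, 0.03]
    - [-0.02, 0, -0.11, 0, 0.06]
    - [-0.05, 0, -0.13, 0, 0.06]

```text
clock: 15.8
tcp_pos: [0.4757, -0.1826, 0.3866]
orientation: [2.209, 2.23, 0.005]
contact_force: [-0.0, -0.7, -0.4]
grip_width: 0.0581
gripper_force: 0.0
```

```bash
python3 - <<'E'
import st
from blobs import *
c=r.calibration("wrist");im=save("wrist","w9");np.save("c9.npy",c,allow_pickle=True)
blobs(im,c,.052,40)
blobs(im,c,.106,900)
E
```

```text
15.8 [ 0.4757 -0.1826  0.3866] xaxis [-9.3e-03  1.0e+00  4.0e-04] z [ 3.8e-03  4.0e-04 -1.0e+00] F [-0.  -0.7 -0.4] M [ 0.    0.   -0.02] 0.058129220172604655 0.0
area 1114.5 bbox (444, 277, 491, 317) rect@z [[0.6775, -0.3102], [0.6963, -0.2824], [0.7393, -0.3216], [0.7209, -0.3513]] ctr [ 0.7082 -0.3158]
area 208.5 bbox (290, 194, 305, 212) rect@z [[0.5147, -0.2033], [0.5281, -0.2032], [0.5291, -0.2206], [0.5154, -0.2207]] ctr [ 0.5218 -0.2119]
area 205.5 bbox (192, 194, 207, 212) rect@z [[0.4208, -0.204], [0.4342, -0.2039], [0.4336, -0.2214], [0.42, -0.2215]] ctr [ 0.4271 -0.2126]
area 324.5 bbox (169, 179, 189, 199) rect@z [[0.3998, -0.1893], [0.4177, -0.1892], [0.4168, -0.2081], [0.3985, -0.2083]] ctr [ 0.4082 -0.1986]
area 306.5 bbox (167, 159, 188, 177) rect@z [[0.3992, -0.1701], [0.4177, -0.17], [0.4169, -0.1862], [0.3981, -0.1864]] ctr [ 0.408  -0.1781]
area 318.0 bbox (165, 136, 187, 154) rect@z [[0.3988, -0.1489], [0.4178, -0.1487], [0.417, -0.1643], [0.3977, -0.1645]] ctr [ 0.4078 -0.1566]
area 1392.5 bbox (408, 114, 438, 182) rect@z [[0.625, -0.1892], [0.6176, -0.1267], [
[... 492 characters left out ...]
.0 bbox (297, 32, 315, 50) rect@z [[0.5141, -0.0621], [0.5281, -0.0619], [0.529, -0.0749], [0.5147, -0.0751]] ctr [ 0.5215 -0.0685]
area 258.5 bbox (183, 32, 201, 50) rect@z [[0.4197, -0.063], [0.4337, -0.0628], [0.4332, -0.0758], [0.419, -0.076]] ctr [ 0.4264 -0.0693]
area 1114.5 bbox (444, 277, 491, 317) rect@z [[0.6415, -0.2736], [0.6569, -0.2507], [0.6923, -0.2829], [0.6771, -0.3074]] ctr [ 0.6667 -0.2782]
area 1392.5 bbox (408, 114, 438, 182) rect@z [[0.5983, -0.1741], [0.5922, -0.1227], [0.6128, -0.1233], [0.6203, -0.1747]] ctr [ 0.6058 -0.1479]
area 1302.0 bbox (242, 75, 255, 190) rect@z [[0.4698, -0.1819], [0.4697, -0.0975], [0.4781, -0.0975], [0.4792, -0.1818]] ctr [ 0.4742 -0.1375]
```

All five eyes stand in line at an even 21–22 mm pitch, so the tray is seated. Now the pin.

```bash
python3 - <<'E'
from h import *
w=np.load("c5.npy",allow_pickle=True).item()
for z,p in((.022,(738,256)),(.022,(790,262)),(.022,(724,380)),(.022,(782,390)),(.011,(794,40)),(.011,(767,256)),(.011,(782,150))):print("w5",p,onz(w,p[0]*.64,p[1]*.64,z).round(4))
c=np.load("c9.npy",allow_pickle=True).item();im=cv2.imread("pics/w9.png")[:,:,::-1]
m=cv2.inRange(cv2.cvtColor(im.copy(),cv2.COLOR_RGB2HSV),(105,140,40),(125,255,255))[:, 395:445].copy();m[200:]=0
pts=cv2.findNonZero(m);rc=cv2.minAreaRect(pts);q=cv2.boxPoints(rc)+[395,0]
print([onz(c,*k,.015).round(4)[:2] for k in q],onz(c,*q.mean(0),.015))
# rod: bright pixels above the grip
for v in range(40,112,8): print(v,im[v,415:450].sum(1).tolist())
E
```

```text
w5 (738, 256) [ 0.6305 -0.1273  0.022 ]
w5 (790, 262) [ 0.6552 -0.1298  0.022 ]
w5 (724, 380) [ 0.6374 -0.1907  0.022 ]
w5 (782, 390) [ 0.6677 -0.1957  0.022 ]
w5 (794, 40) [ 0.6411 -0.0349  0.011 ]
w5 (767, 256) [ 0.6519 -0.1295  0.011 ]
w5 (782, 150) [ 0.6471 -0.0802  0.011 ]
[array([ 0.6433, -0.1995]), array([ 0.635 , -0.1295]), array([ 0.6631, -0.1302]), array([ 0.6733, -0.2004])] [ 0.65350455 -0.1638046   0.015     ]
40 [644, 606, 594, 522, 523, 508, 291, 290, 258, 396, 548, 636, 691, 705, 709, 706, 689, 608, 640, 640, 640, 637, 638, 638, 635, 639, 640, 642, 639, 642, 638, 639, 638, 637, 637]
48 [609, 597, 526, 525, 512, 292, 294, 295, 303, 460, 575, 668, 699, 706, 708, 700, 683, 601, 648, 647, 647, 647, 644, 642, 641, 640, 638, 639, 639, 638, 637, 638, 638, 638, 638]
56 [633, 522, 523, 522, 526, 511, 293, 259, 380, 533, 583, 691, 704, 708, 707, 691, 614, 648, 649, 647, 647, 647, 647, 640, 641, 640, 639, 641, 647, 649, 647, 646, 641, 640, 640]
64 [605, 599, 526, 527, 513, 297, 294, 285, 450, 598, 670, 701, 709, 707, 700, 674, 552, 648, 647, 647, 647, 647, 643, 641, 641, 644, 642
[... 237 characters left out ...]
1, 529, 514, 292, 272, 435, 589, 667, 700, 707, 705, 700, 673, 549, 644, 648, 647, 640, 642, 642, 638, 642, 641, 639, 642, 647, 647, 647, 649, 648, 647, 646, 640]
88 [531, 530, 531, 516, 294, 277, 341, 515, 629, 690, 707, 707, 704, 688, 614, 646, 644, 645, 647, 647, 648, 648, 647, 647, 647, 647, 647, 650, 649, 646, 650, 648, 647, 647, 646]
96 [595, 527, 515, 290, 288, 260, 418, 583, 662, 700, 706, 704, 697, 670, 546, 645, 644, 641, 640, 640, 640, 645, 648, 647, 649, 649, 649, 649, 647, 648, 646, 646, 645, 646, 643]
104 [523, 522, 522, 509, 292, 319, 491, 626, 686, 704, 705, 703, 685, 611, 639, 647, 646, 647, 648, 647, 641, 639, 641, 648, 647, 649, 651, 652, 651, 648, 648, 649, 647, 646, 646]
```

Request:
carry_out:
  moves:
    - [0.002, 0.03, 0.0, -0.02, 0.036]
    - [0.005, 0.07, 0.0, -0.05, 0.036]
    - [0.01, 0.11, 0.02, -0.08, 0.036]
    - [0.015, 0.15, 0.05, -0.105, 0.036]
    - [0.017, 0.175, 0.08, -0.105, 0.036]
    - [0.017, 0.179, 0.08, -0.105, 0.036]
    - [0.017, 0.179, 0.08, -0.105, 0.036]
    - [0.017, 0.179, 0.08, -0.105, 0.036]

```text
clock: 16.65
tcp_pos: [0.653, -0.166, 0.3047]
orientation: [2.096, 2.339, -0.0]
contact_force: [-0.1, -0.6, 0.3]
grip_width: 0.036
gripper_force: 0.0
```

```bash
python3 - <<'E'
import st
from blobs import *
c=r.calibration("top")
for z in(0,.05,.1):print("case",z,onz(c,262.5,145.5,z).round(3))
c=r.calibration("wrist");im=save("wrist","w10");np.save("c10.npy",c,allow_pickle=True)
blobs(im,c,.022,200)
g=im.sum(2)
for v in (20,60,100,140): 
    row=g[v];b=np.where(row>690)[0];print(v,b.min() if len(b) else None,b.max() if len(b) else None,len(b))
E
```

```text
16.65 [ 0.653  -0.166   0.3047] xaxis [-1.093e-01  9.940e-01 -9.000e-04] z [ 8.e-04 -8.e-04 -1.e+00] F [-0.1 -0.6  0.3] M [ 0.   -0.01  0.01] 0.036040301834263065 0.0
case 0 [ 0.724 -0.207  0.   ]
case 0.05 [ 0.712 -0.207  0.05 ]
case 0.1 [ 0.7   -0.206  0.1  ]
area 260.5 bbox (47, 232, 64, 257) rect@z [[0.4884, -0.223], [0.5011, -0.22], [0.5019, -0.2424], [0.4889, -0.2454]] ctr [ 0.4951 -0.2326]
area 310.0 bbox (241, 212, 267, 226) rect@z [[0.6473, -0.1864], [0.6674, -0.1842], [0.6689, -0.1955], [0.6485, -0.1977]] ctr [ 0.658  -0.1909]
area 221.5 bbox (241, 200, 267, 211) rect@z [[0.6463, -0.1762], [0.6662, -0.174], [0.6672, -0.1825], [0.6472, -0.1847]] ctr [ 0.6567 -0.1793]
area 611.0 bbox (81, 197, 105, 241) rect@z [[0.5186, -0.1885], [0.5368, -0.1855], [0.5375, -0.2225], [0.5186, -0.2256]] ctr [ 0.5279 -0.2051]
area 215.0 bbox (240, 189, 267, 199) rect@z [[0.6446, -0.1671], [0.665, -0.1648], [0.666, -0.1723], [0.6454, -0.1746]] ctr [ 0.6552 -0.1697]
area 233.0 bbox (241, 176, 267, 187) rect@z [[0.6443, -0.1564], [0.6637, -0.1543], [0.6647, -0.1624], [0.6452, -0.1645]] ctr [ 0.654
[... 198 characters left out ...]
[0.6408, -0.1293], [0.6611, -0.1271], [0.663, -0.1424], [0.6424, -0.1446]] ctr [ 0.6518 -0.1358]
area 328.0 bbox (418, 45, 436, 74) rect@z [[0.7611, -0.0667], [0.7601, -0.0476], [0.7694, -0.0482], [0.7707, -0.0674]] ctr [ 0.7653 -0.0574]
area 913.0 bbox (71, 20, 99, 63) rect@z [[0.5185, -0.0599], [0.5368, -0.0579], [0.5359, -0.0847], [0.517, -0.0868]] ctr [ 0.5271 -0.0721]
area 314.0 bbox (52, 14, 69, 41) rect@z [[0.5059, -0.0576], [0.5167, -0.0564], [0.5158, -0.0727], [0.5048, -0.0739]] ctr [ 0.5108 -0.065 ]
area 395.0 bbox (26, 13, 47, 39) rect@z [[0.4883, -0.059], [0.5012, -0.0567], [0.5013, -0.0729], [0.4881, -0.0752]] ctr [ 0.4947 -0.0659]
20 251 274 9
60 251 255 5
100 3 51 7
140 0 55 7
```

Request:
carry_out:
  moves:
    - [-0.0023, 0.0022, 0.04, 0, 0.036]
    - [-0.0023, 0.0022, 0.08, 0, 0.036]
    - [-0.0023, 0.0022, 0.105, 0, 0.036]
    - [-0.0023, 0.0022, 0.12, 0, 0.036]
    - [-0.0023, 0.0022, 0.1235, 0, 0.036]
    - [-0.0023, 0.0022, 0.1235, 0, 0]
    - [-0.0023, 0.0022, 0.1235, 0, 0]
    - [-0.0023, 0.0022, 0.1235, 0, 0]
  force: 70

```text
clock: 17.5
tcp_pos: [0.6567, -0.1672, 0.1818]
orientation: [2.093, 2.34, 0.002]
contact_force: [1.1, -1.0, 0.0]
grip_width: 0.0199
gripper_force: 70.8
```

```bash
python3 -c "import st"
```

```text
17.5 [ 0.6567 -0.1672  0.1818] xaxis [-1.107e-01  9.939e-01 -7.000e-04] z [ 2.5e-03 -4.0e-04 -1.0e+00] F [ 1.1 -1.   0. ] M [-0.08 -0.05  0.04] 0.019895027059211447 70.78572034835815
```

Request:
carry_out:
  moves:
    - [0, 0, 0, 0, 0]
    - [0, 0, 0, 0, 0]
    - [0, 0, -0.02, 0, 0]
    - [0, 0, -0.06, 0, 0]
    - [0, 0, -0.1, 0, 0]
    - [0, 0, -0.12, 0, 0]
    - [0, 0, -0.12, 0, 0]
    - [0, 0, -0.12, 0, 0]

```text
clock: 18.3
tcp_pos: [0.656, -0.1667, 0.3002]
orientation: [2.095, 2.341, 0.001]
contact_force: [-0.5, 0.0, -1.0]
grip_width: 0.02
gripper_force: 70.8
```

```bash
cat > rod.py <<'E'
from blobs import *
import st
o=st.o;R=st.R;c=r.calibration("wrist")
import sys
im=save("wrist",sys.argv[1]);zs=o["tcp_pos"][2]-float(sys.argv[2])
blobs(im,c,zs+.011,150)
E
python3 rod.py w11 .170
```

```text
18.3 [ 0.656  -0.1667  0.3002] xaxis [-1.110e-01  9.938e-01  3.000e-04] z [ 4.e-04  4.e-04 -1.e+00] F [-0.5  0.  -1. ] M [0.06 0.05 0.  ] 0.02003661352054553 70.80591201782227
area 895.0 bbox (227, 306, 274, 328) rect@z [[0.647, -0.1848], [0.6677, -0.1825], [0.6692, -0.1939], [0.648, -0.1962]] ctr [ 0.658  -0.1893]
area 658.0 bbox (228, 287, 274, 304) rect@z [[0.6465, -0.1748], [0.6664, -0.1726], [0.6675, -0.1809], [0.6473, -0.1831]] ctr [ 0.6569 -0.1778]
area 711.5 bbox (228, 267, 274, 285) rect@z [[0.6456, -0.1648], [0.6651, -0.1626], [0.6662, -0.1711], [0.6464, -0.1733]] ctr [ 0.6558 -0.1679]
area 733.5 bbox (227, 246, 275, 265) rect@z [[0.6443, -0.1548], [0.6642, -0.1525], [0.6653, -0.1611], [0.6451, -0.1634]] ctr [ 0.6547 -0.1579]
area 269.5 bbox (39, 234, 56, 259) rect@z [[0.5643, -0.1589], [0.5708, -0.1572], [0.5713, -0.1686], [0.5646, -0.1703]] ctr [ 0.5678 -0.1637]
area 167.5 bbox (60, 233, 74, 257) rect@z [[0.571, -0.1643], [0.5787, -0.1555], [0.5816, -0.1587], [0.574, -0.1676]] ctr [ 0.5764 -0.1615]
area 813.0 bbox (226, 225, 275, 244) rect@z [[0.643, -0.1451], [0.6629, -0
[... 203 characters left out ...]
1]
area 1908.5 bbox (225, 179, 276, 223) rect@z [[0.6409, -0.1254], [0.6607, -0.1232], [0.6631, -0.1415], [0.6425, -0.1438]] ctr [ 0.6518 -0.1333]
area 347.0 bbox (417, 43, 435, 73) rect@z [[0.706, -0.0774], [0.7055, -0.0674], [0.7104, -0.0677], [0.711, -0.0778]] ctr [ 0.7082 -0.0725]
area 997.0 bbox (63, 17, 93, 61) rect@z [[0.5803, -0.0738], [0.5902, -0.0727], [0.5897, -0.0867], [0.5794, -0.0878]] ctr [ 0.5849 -0.0801]
area 352.0 bbox (42, 10, 61, 38) rect@z [[0.5731, -0.0724], [0.5788, -0.0714], [0.579, -0.0803], [0.5731, -0.0813]] ctr [ 0.576  -0.0763]
area 419.0 bbox (16, 9, 37, 36) rect@z [[0.5644, -0.0731], [0.5712, -0.0723], [0.5705, -0.0806], [0.5636, -0.0814]] ctr [ 0.5674 -0.0768]
```

The pin is held, level and parallel to the tool, with its shoulder about 41 mm ahead of the grasp. Carrying it to in front of the eyes.

Request:
carry_out:
  moves:
    - [0, 0, -0.04, 0, 0]
    - [-0.01, -0.02, -0.05, 0.01, 0]
    - [-0.035, -0.06, -0.05, 0.03, 0]
    - [-0.065, -0.1, -0.05, 0.05, 0]
    - [-0.095, -0.145, -0.05, 0.07, 0]
    - [-0.125, -0.19, -0.05, 0.09, 0]
    - [-0.155, -0.23, -0.05, 0.1, 0]
    - [-0.175, -0.258, -0.05, 0.1045, 0]

```text
clock: 19.15
tcp_pos: [0.4164, -0.3706, 0.3488]
orientation: [-2.214, -2.225, 0.002]
contact_force: [0.5, -0.2, -1.0]
grip_width: 0.0201
gripper_force: 70.8
```

```bash
python3 -c "import st"
```

```text
19.15 [ 0.4164 -0.3706  0.3488] xaxis [-0.0048  1.      0.001 ] z [-0.0026  0.001  -1.    ] F [ 0.5 -0.2 -1. ] M [-0.08 -0.02 -0.  ] 0.020072387739507223 70.82955837249756
```

Request:
carry_out:
  moves:
    - [-0.005, -0.006, 0.02, 0, 0]
    - [-0.005, -0.006, 0.05, 0, 0]
    - [-0.005, -0.006, 0.09, 0, 0]
    - [-0.005, -0.006, 0.12, 0, 0]
    - [-0.005, -0.006, 0.135, 0, 0]
    - [-0.005, -0.006, 0.135, 0, 0]
    - [-0.005, -0.006, 0.135, 0, 0]
    - [-0.005, -0.006, 0.135, 0, 0]

```text
clock: 19.95
tcp_pos: [0.4136, -0.375, 0.2165]
orientation: [2.213, 2.227, 0.001]
contact_force: [0.3, -0.8, -0.7]
grip_width: 0.02
gripper_force: 70.8
```

```bash
python3 - <<'E'
import sys;sys.argv=["","w12",".1708"]
import rod
from h import *
c=rod.c;im=rod.im
print("eye-left/right at z.052 etc")
m=cv2.inRange(cv2.cvtColor(im,cv2.COLOR_RGB2HSV),(105,140,40),(125,255,255))
print("predicted px: nose,mouth",proj(c,[[.4088,rod.o["tcp_pos"][1]+.137,.042],[.4080,-.2088,.042],[.398,-.2088,.052],[.418,-.2088,.052]]).round(1))
cv2.imwrite("pics/w12m.png",m)
for v in range(60,190,10):
    row=im[v,215:300].astype(int);print(v,(row.sum(1)).tolist()[::3])
E
```

```text
19.95 [ 0.4136 -0.375   0.2165] xaxis [-0.0064  1.     -0.0014] z [ 0.0019 -0.0014 -1.    ] F [ 0.3 -0.8 -0.7] M [0.   0.02 0.04] 0.019959306724888052 70.81519603729248
area 878.5 bbox (228, 306, 274, 328) rect@z [[0.4034, -0.393], [0.424, -0.3929], [0.4243, -0.4045], [0.4032, -0.4046]] ctr [ 0.4137 -0.3987]
area 654.0 bbox (228, 287, 274, 304) rect@z [[0.4036, -0.383], [0.4237, -0.3829], [0.4239, -0.3913], [0.4034, -0.3914]] ctr [ 0.4136 -0.3871]
area 711.0 bbox (228, 267, 274, 285) rect@z [[0.4037, -0.3728], [0.4234, -0.3727], [0.4236, -0.3813], [0.4036, -0.3814]] ctr [ 0.4136 -0.377 ]
area 735.0 bbox (227, 246, 275, 265) rect@z [[0.4034, -0.3626], [0.4236, -0.3625], [0.4238, -0.3712], [0.4033, -0.3714]] ctr [ 0.4135 -0.3669]
area 817.5 bbox (225, 225, 276, 244) rect@z [[0.4028, -0.3529], [0.4237, -0.3528], [0.424, -0.3611], [0.4026, -0.3612]] ctr [ 0.4133 -0.357 ]
area 1908.0 bbox (225, 178, 276, 223) rect@z [[0.4028, -0.3515], [0.4031, -0.3325], [0.4231, -0.3323], [0.4237, -0.3514]] ctr [ 0.4132 -0.3417]
eye-left/right at z.052 etc
predicted px: nose,mouth [[ 239.3  -89.6]
 [ 236
[... 1291 characters left out ...]
 502, 604, 628, 613, 535, 389, 516, 515, 500, 308, 306, 306, 307, 521, 518, 519, 521, 522, 518, 515]
150 [519, 518, 516, 514, 516, 519, 474, 470, 469, 499, 600, 628, 610, 532, 388, 516, 516, 504, 306, 306, 308, 307, 520, 518, 518, 522, 521, 518, 519]
160 [523, 519, 521, 515, 517, 515, 469, 472, 473, 508, 601, 625, 608, 531, 379, 521, 520, 506, 309, 307, 309, 307, 519, 520, 519, 518, 516, 517, 518]
170 [518, 517, 514, 467, 469, 470, 473, 472, 472, 497, 597, 622, 605, 527, 376, 307, 307, 309, 307, 309, 308, 307, 307, 306, 308, 305, 305, 518, 517]
180 [520, 514, 472, 473, 472, 212, 119, 119, 121, 495, 595, 620, 601, 523, 367, 107, 115, 105, 106, 306, 306, 305, 307, 307, 307, 304, 308, 519, 519]
```

Request:
carry_out:
  moves:
    - [0, -0.0051, 0.002, 0, 0]
    - [0.005, -0.0051, 0.003, 0, 0]
    - [0.01, -0.0051, 0.003, 0, 0]
    - [0.01, -0.0051, 0.003, 0, 0]
    - [0.01, -0.0051, 0.003, 0, 0]
    - [0.01, -0.0051, 0.003, 0, 0]
    - [0.01, -0.0051, 0.003, 0, 0]
    - [0.01, -0.0051, 0.003, 0, 0]

```text
clock: 20.8
tcp_pos: [0.4079, -0.3647, 0.2122]
orientation: [2.214, 2.228, -0.0]
contact_force: [0.5, 0.3, 0.1]
grip_width: 0.0203
gripper_force: 70.8
```

```bash
python3 - <<'E'
import st
from h import *
t=st.o["tcp_pos"]
for n in("scene","top"):
    c=r.calibration(n);im=save(n,n+"13")
    print(n,"nose px",proj(c,[[t[0]-.0065*.137,t[1]+.137,t[2]-.1708]]).round(1),"mouth",proj(c,[[.4083,-.2088,.042]]).round(1))
    hsv=cv2.cvtColor(im,cv2.COLOR_RGB2HSV);m=cv2.inRange(hsv,(105,130,50),(125,255,255))
    k,l,s,ce=cv2.connectedComponentsWithStats(m)
    for i in range(1,k):
        p=onz(c,*ce[i],.047)
        if s[i,4]>5 and .38<p[0]<.44 and -.45<p[1]<-.05: print(s[i],p.round(4))
c=r.calibration("scene");g=cv2.imread("pics/scene13.png");p=proj(c,[[t[0],t[1]+.137,t[2]-.1708]])[0].astype(int)
for v in range(p[1]-8,p[1]+9):print(v,p[0]-12,g[v,p[0]-12:p[0]+16].astype(int).sum(1).tolist())
E
```

```text
20.8 [ 0.4079 -0.3647  0.2122] xaxis [-6.3e-03  1.0e+00 -1.0e-04] z [-0.e+00 -1.e-04 -1.e+00] F [0.5 0.3 0.1] M [-0.01 -0.03  0.01] 0.020338124668696615 70.81509947776794
scene nose px [[212.8 234.6]] mouth [[208.3 230.4]]
[178 194   4   3   9] [ 0.4379 -0.0544  0.047 ]
[178 204  43  32 443] [ 0.4085 -0.1736  0.047 ]
[212 219   3   3   7] [ 0.4397 -0.1932  0.047 ]
[251 259  11  15 104] [ 0.4054 -0.3833  0.047 ]
top nose px [[265.7 226.4]] mouth [[260.7 225.9]]
[253 225   2   3   6] [ 0.4067 -0.1823  0.047 ]
[259 225   2   3   6] [ 0.4074 -0.2045  0.047 ]
226 201 [121, 141, 162, 183, 209, 231, 231, 223, 190, 149, 122, 119, 119, 107, 105, 115, 142, 148, 140, 139, 149, 150, 144, 150, 167, 171, 180, 189]
227 201 [128, 174, 213, 236, 249, 262, 252, 222, 177, 136, 122, 118, 122, 112, 112, 119, 123, 121, 118, 124, 138, 143, 136, 154, 174, 186, 197, 204]
228 201 [133, 184, 222, 247, 262, 247, 225, 180, 143, 117, 108, 122, 122, 122, 117, 113, 108, 96, 97, 114, 137, 147, 161, 176, 194, 198, 204, 214]
229 201 [123, 155, 185, 218, 226, 200, 164, 132, 118, 101, 102, 108, 120, 118, 115, 105, 98, 9
[... 1252 characters left out ...]
211, 185, 181, 172, 180, 237, 343, 448, 525, 547, 520, 468, 438, 447, 472, 484, 495, 505, 496, 463, 403]
239 201 [258, 255, 250, 267, 305, 339, 319, 269, 235, 225, 223, 244, 258, 292, 365, 450, 513, 537, 532, 510, 500, 495, 504, 505, 507, 507, 492, 446]
240 201 [351, 365, 355, 348, 366, 387, 390, 364, 334, 306, 306, 336, 365, 373, 391, 427, 467, 498, 522, 531, 526, 508, 503, 508, 508, 512, 514, 485]
241 201 [445, 458, 435, 407, 408, 424, 442, 442, 425, 405, 404, 435, 449, 454, 455, 465, 463, 467, 484, 511, 526, 525, 511, 507, 508, 508, 511, 502]
242 201 [499, 496, 475, 448, 444, 453, 470, 477, 475, 475, 479, 489, 489, 484, 493, 499, 501, 475, 459, 471, 502, 524, 528, 519, 505, 499, 505, 512]
```

The nose tip shows in the scene view at (213,235), against a prediction of (212.8,234.6), so dead reckoning is good. Starting to insert.

Request:
carry_out:
  moves:
    - [0.006, 0.001, -0.0005, 0, 0]
    - [0.012, 0.001, -0.0005, 0, 0]
    - [0.016, 0.001, -0.0005, 0, 0]
    - [0.019, 0.001, -0.0005, 0, 0]
    - [0.022, 0.001, -0.0005, 0, 0]
    - [0.025, 0.001, -0.0005, 0, 0]
    - [0.028, 0.001, -0.0005, 0, 0]
    - [0.03, 0.001, -0.0005, 0, 0]

```text
clock: 21.7
tcp_pos: [0.4088, -0.3342, 0.2127]
orientation: [-2.214, -2.229, -0.0]
contact_force: [-0.1, 0.1, -0.5]
grip_width: 0.0202
gripper_force: 70.8
```

```bash
python3 -c "import st"
```

```text
21.7 [ 0.4088 -0.3342  0.2127] xaxis [-6.6e-03  1.0e+00  1.0e-04] z [-0.e+00  1.e-04 -1.e+00] F [-0.1  0.1 -0.5] M [-0.03 -0.01 -0.03] 0.020246821695854428 70.81465244293213
```

No force with the nose 12 mm past the first mouth. Continuing.

Request:
carry_out:
  moves:
    - [0.005, 0, 0, 0, 0]
    - [0.01, 0, 0, 0, 0]
    - [0.015, 0, 0, 0, 0]
    - [0.02, 0, 0, 0, 0]
    - [0.025, 0, 0, 0, 0]
    - [0.03, 0, 0, 0, 0]
    - [0.035, 0, 0, 0, 0]
    - [0.035, 0, 0, 0, 0]

```text
clock: 22.5
tcp_pos: [0.4086, -0.2987, 0.2126]
orientation: [-2.213, -2.229, -0.0]
contact_force: [0.3, 0.4, -0.3]
grip_width: 0.0199
gripper_force: 70.8
```

```bash
python3 - <<'E'
import sys;sys.argv=["","w14",".1708"]
import rod
E
```

```text
22.5 [ 0.4086 -0.2987  0.2126] xaxis [-7.4e-03  1.0e+00  7.0e-04] z [-3.e-04  7.e-04 -1.e+00] F [ 0.3  0.4 -0.3] M [0.03 0.04 0.01] 0.019885834481213626 70.81517100334167
area 878.0 bbox (228, 306, 274, 328) rect@z [[0.3981, -0.3163], [0.4186, -0.3162], [0.419, -0.3277], [0.398, -0.3279]] ctr [ 0.4084 -0.322 ]
area 654.5 bbox (228, 287, 274, 304) rect@z [[0.3982, -0.3063], [0.4184, -0.3062], [0.4186, -0.3146], [0.3981, -0.3147]] ctr [ 0.4083 -0.3104]
area 713.5 bbox (228, 267, 274, 285) rect@z [[0.3984, -0.2962], [0.4181, -0.296], [0.4183, -0.3046], [0.3983, -0.3048]] ctr [ 0.4083 -0.3004]
area 724.5 bbox (227, 247, 275, 265) rect@z [[0.3981, -0.2865], [0.4182, -0.2863], [0.4185, -0.2946], [0.398, -0.2947]] ctr [ 0.4082 -0.2905]
area 819.5 bbox (225, 225, 276, 244) rect@z [[0.3974, -0.2763], [0.4184, -0.2761], [0.4186, -0.2844], [0.3973, -0.2846]] ctr [ 0.4079 -0.2803]
area 1905.5 bbox (225, 178, 276, 223) rect@z [[0.3974, -0.2749], [0.3977, -0.2558], [0.4178, -0.2557], [0.4183, -0.2747]] ctr [ 0.4078 -0.2651]
area 1224.0 bbox (295, 36, 332, 74) rect@z [[0.4233, -0.2037], [0.436, -0.2037], [0.437, -0.2159], [0.4239, -0.216]] ctr [ 0.43   -0.2097]
area 2867.5 bbox (225, 9, 291, 81) rect@z [[0.3987, -0.1954], [0.4212, -0.1953], [0.4222, -0.2185], [0.3983, -0.2186]] ctr [ 0.4101 -0.2066]
```

Request:
carry_out:
  moves:
    - [0.005, 0, 0, 0, 0]
    - [0.011, 0, 0, 0, 0]
    - [0.017, 0, 0, 0, 0]
    - [0.023, 0, 0, 0, 0]
    - [0.029, 0, 0, 0, 0]
    - [0.034, 0, 0, 0, 0]
    - [0.039, 0, 0, 0, 0]
    - [0.041, 0, 0, 0, 0]

```text
clock: 23.35
tcp_pos: [0.4083, -0.2579, 0.2127]
orientation: [-2.213, -2.229, -0.0]
contact_force: [-0.4, -0.2, 0.0]
grip_width: 0.0201
gripper_force: 70.8
```

```bash
python3 - <<'E'
import sys;sys.argv=["","w15",".1708"]
import rod
from h import *
for v in range(120,190,4):print(v,rod.im[v,228:274:6].tolist())
E
```

```text
23.35 [ 0.4083 -0.2579  0.2127] xaxis [-7.1e-03  1.0e+00  3.0e-04] z [-1.e-04  3.e-04 -1.e+00] F [-0.4 -0.2  0. ] M [-0.01  0.03  0.01] 0.020072916062172007 70.81558227539062
area 877.0 bbox (227, 306, 275, 328) rect@z [[0.3974, -0.2756], [0.4188, -0.2754], [0.4191, -0.287], [0.3972, -0.2871]] ctr [ 0.4081 -0.2812]
area 660.0 bbox (228, 287, 274, 304) rect@z [[0.398, -0.2655], [0.4181, -0.2654], [0.4183, -0.2738], [0.3979, -0.274]] ctr [ 0.4081 -0.2696]
area 714.0 bbox (228, 267, 274, 285) rect@z [[0.3981, -0.2554], [0.4178, -0.2553], [0.418, -0.2639], [0.398, -0.264]] ctr [ 0.408  -0.2596]
area 727.5 bbox (227, 247, 275, 265) rect@z [[0.3978, -0.2457], [0.418, -0.2456], [0.4182, -0.2538], [0.3977, -0.2539]] ctr [ 0.4079 -0.2497]
area 819.5 bbox (225, 225, 276, 244) rect@z [[0.3971, -0.2355], [0.4181, -0.2353], [0.4183, -0.2437], [0.397, -0.2438]] ctr [ 0.4076 -0.2395]
area 1905.5 bbox (225, 178, 276, 223) rect@z [[0.3975, -0.2151], [0.4175, -0.2149], [0.4181, -0.234], [0.3972, -0.2341]] ctr [ 0.4075 -0.2243]
area 1103.5 bbox (291, 151, 323, 193) rect@z [[0.4234, -0.204], [0.4355, -0
[... 2339 characters left out ...]
32, 121], [118, 108, 99], [119, 108, 99]]
172 [[212, 194, 176], [212, 193, 176], [207, 191, 173], [245, 238, 226], [239, 230, 219], [139, 132, 121], [138, 127, 116], [137, 127, 117]]
176 [[211, 193, 175], [211, 193, 176], [208, 192, 175], [245, 238, 226], [239, 230, 219], [138, 130, 120], [138, 127, 116], [138, 127, 117]]
180 [[206, 191, 175], [17, 44, 89], [28, 50, 88], [245, 238, 226], [239, 230, 219], [136, 128, 119], [18, 45, 85], [43, 54, 79]]
184 [[16, 49, 97], [16, 49, 97], [16, 47, 94], [164, 165, 173], [156, 158, 166], [28, 53, 95], [16, 47, 93], [14, 39, 78]]
188 [[19, 52, 101], [24, 68, 132], [25, 68, 132], [26, 68, 132], [23, 66, 131], [27, 68, 132], [27, 68, 133], [18, 51, 100]]
```

The rod shows in the gaps between the eyes. The shoulder's top edge is at row 187 and the first eye's edge at row 162, so the gap is about 10.7 mm.

Request:
carry_out:
  moves:
    - [0.003, 0, 0, 0, 0]
    - [0.005, 0, 0, 0, 0]
    - [0.007, 0, 0, 0, 0]
    - [0.008, 0, 0, 0, 0]
    - [0.009, 0, 0, 0, 0]
    - [0.0095, 0, 0, 0, 0]
    - [0.0098, 0, 0, 0, 0]
    - [0.0098, 0, 0, 0, 0]

```text
clock: 24.2
tcp_pos: [0.4082, -0.2487, 0.2127]
orientation: [-2.214, -2.228, -0.0]
contact_force: [-0.7, -0.3, -0.5]
grip_width: 0.0196
gripper_force: 70.8
```

```bash
python3 - <<'E'
import st
from h import *
im=save("wrist","w16");c=r.calibration("wrist")
g=im[:,232].astype(int)
for v in range(155,206):print(v,g[v].tolist(),onz(c,232,v,.0525)[1].round(4),end=" | ")
E
```

```text
24.2 [ 0.4082 -0.2487  0.2127] xaxis [-0.0064  1.      0.    ] z [-0.  0. -1.] F [-0.7 -0.3 -0.5] M [-0.02  0.01 -0.05] 0.01961320095472447 70.8143663406372
155 [55, 128, 228] -0.1967 | 156 [54, 127, 228] -0.1971 | 157 [56, 127, 228] -0.1975 | 158 [55, 127, 228] -0.1979 | 159 [55, 127, 228] -0.1983 | 160 [55, 126, 228] -0.1987 | 161 [55, 126, 228] -0.1991 | 162 [55, 125, 229] -0.1995 | 163 [53, 124, 228] -0.1999 | 164 [54, 125, 228] -0.2003 | 165 [53, 125, 228] -0.2007 | 166 [54, 125, 228] -0.2011 | 167 [54, 125, 228] -0.2015 | 168 [54, 125, 228] -0.2019 | 169 [53, 124, 227] -0.2024 | 170 [53, 125, 227] -0.2028 | 171 [54, 125, 228] -0.2032 | 172 [53, 125, 228] -0.2036 | 173 [53, 124, 228] -0.204 | 174 [53, 123, 228] -0.2044 | 175 [53, 123, 227] -0.2048 | 176 [53, 124, 228] -0.2052 | 177 [54, 124, 228] -0.2057 | 178 [53, 125, 228] -0.2061 | 179 [52, 124, 228] -0.2065 | 180 [51, 123, 228] -0.2069 | 181 [50, 123, 227] -0.2073 | 182 [52, 123, 227] -0.2077 | 183 [50, 122, 227] -0.2082 | 184 [51, 123, 227] -0.2086 | 185 [24, 65, 126] -0.209 | 186 [21, 54, 104] -0.2094 | 187 [21, 56, 108] -0.2099 | 188 [24, 67, 130] -0.2103 | 189 [18, 53, 103] -0.2107 | 190 [30, 82, 157] -0.2111 | 191 [36, 97, 190] -0.2116 | 192 [39, 102, 199] -0.212 | 193 [42, 106, 205] -0.2124 | 194 [43, 109, 210] -0.2128 | 195 [44, 113, 214] -0.2133 | 196 [50, 117, 219] -0.2137 | 197 [49, 119, 222] -0.2141 | 198 [52, 123, 225] -0.2146 | 199 [52, 123, 226] -0.215 | 200 [51, 122, 225] -0.2154 | 201 [51, 121, 226] -0.2159 | 202 [52, 122, 226] -0.2163 | 203 [51, 122, 225] -0.2167 | 204 [52, 123, 225] -0.2172 | 205 [52, 122, 225] -0.2176 |
```

Request:
carry_out:
  moves:
    - [0.001, 0, 0, 0, 0]
    - [0.001, 0, 0.0, 0, 0]
    - [0.001, 0, 0.001, 0, 0]
    - [0.001, 0, 0.001, 0, 0.04]
    - [0.001, 0, 0.001, 0, 0.04]
    - [0.001, 0, 0.001, 0, 0.04]
    - [0.001, 0, 0.001, 0, 0.04]
    - [0.001, 0, 0.001, 0, 0.04]

```text
clock: 25.05
tcp_pos: [0.4082, -0.2477, 0.2117]
orientation: [-2.214, -2.229, -0.0]
contact_force: [-0.3, 0.3, 0.1]
grip_width: 0.0402
gripper_force: 0.0
```

Request:
carry_out:
  moves:
    - [0, 0, -0.02, 0, 0.04]
    - [0, 0, -0.05, 0, 0.04]
    - [0, 0, -0.09, 0, 0.04]
    - [0, 0, -0.13, 0, 0.04]
    - [0, 0, -0.17, 0, 0.04]
    - [-0.02, 0, -0.18, 0, 0.04]
    - [-0.03, 0, -0.18, 0, 0.04]
    - [-0.03, 0, -0.18, 0, 0.04]

```text
clock: 25.85
tcp_pos: [0.4079, -0.2787, 0.3912]
orientation: [-2.217, -2.226, 0.001]
contact_force: [-0.0, -0.6, 0.1]
grip_width: 0.0399
gripper_force: 0.0
```

```bash
python3 - <<'E'
import st
from blobs import *
im=save("wrist","w17");c=r.calibration("wrist")
blobs(im,c,.052,60)
g=im[:,:].astype(int)
for x in(.402,.4135):
    P=[(y,proj(c,[[x,y,.052]])[0].round().astype(int)) for y in np.arange(-.19,-.24,-.002)]
    print(x,[(round(y,3),g[p[1],p[0]].tolist()) for y,p in P])
E
```

```text
25.85 [ 0.4079 -0.2787  0.3912] xaxis [-4.2e-03  1.0e+00 -3.0e-04] z [-4.e-04 -3.e-04 -1.e+00] F [-0.  -0.6  0.1] M [ 0.02 -0.01 -0.01] 0.03985330153830618 0.0
area 602.5 bbox (240, 135, 264, 171) rect@z [[0.3967, -0.2762], [0.3969, -0.2431], [0.418, -0.243], [0.4186, -0.276]] ctr [ 0.4076 -0.2593]
area 359.0 bbox (240, 114, 265, 135) rect@z [[0.397, -0.2243], [0.4186, -0.2242], [0.4189, -0.2421], [0.3969, -0.2422]] ctr [ 0.4079 -0.2331]
area 245.5 bbox (370, 91, 392, 105) rect@z [[0.5118, -0.204], [0.5303, -0.2039], [0.5317, -0.215], [0.513, -0.215]] ctr [ 0.5217 -0.2094]
area 151.5 bbox (269, 91, 282, 105) rect@z [[0.4227, -0.2043], [0.4333, -0.2043], [0.4337, -0.2154], [0.423, -0.2154]] ctr [ 0.4282 -0.2098]
area 782.0 bbox (239, 79, 266, 113) rect@z [[0.3963, -0.1944], [0.419, -0.1943], [0.4195, -0.2224], [0.3961, -0.2225]] ctr [ 0.4077 -0.2082]
area 390.0 bbox (241, 52, 266, 70) rect@z [[0.3982, -0.1726], [0.4186, -0.1725], [0.4189, -0.1861], [0.3981, -0.1862]] ctr [ 0.4084 -0.1793]
area 434.0 bbox (241, 23, 266, 44) rect@z [[0.3982, -0.1503], [0.4182, -0.1502], [0.4185, -0.1655
[... 1445 characters left out ...]
 [25, 57, 105]), (np.float64(-0.202), [26, 56, 105]), (np.float64(-0.204), [24, 55, 104]), (np.float64(-0.206), [23, 56, 104]), (np.float64(-0.208), [20, 39, 74]), (np.float64(-0.21), [18, 48, 94]), (np.float64(-0.212), [19, 50, 98]), (np.float64(-0.214), [16, 50, 98]), (np.float64(-0.216), [19, 50, 99]), (np.float64(-0.218), [19, 50, 99]), (np.float64(-0.22), [19, 49, 98]), (np.float64(-0.222), [19, 50, 99]), (np.float64(-0.224), [33, 53, 85]), (np.float64(-0.226), [17, 49, 98]), (np.float64(-0.228), [19, 49, 98]), (np.float64(-0.23), [21, 51, 99]), (np.float64(-0.232), [20, 50, 98]), (np.float64(-0.234), [41, 54, 76]), (np.float64(-0.236), [14, 48, 97]), (np.float64(-0.238), [22, 52, 99])]
```

The shoulder meets the first eye, the pin and eyes are in line, and the gripper is clear. Handing in.

```bash
python3 -c "
from bench import r
print(r.hand_in())"
```

```text
the job is handed in; nothing more can be done
None
```

I handed the job in at about 26 s on the clock (limit 69 s), but the hand-in returned no verdict. My last measurements had the handle in the base tray, the upper tray seated with all five eyes in line, the pin's shoulder at the first eye and the gripper clear; I did not re-check the bystanders or the forceps at the end.

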